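# Dock a tray of trial lenses in the disinfecting station

## Robot

A 6-joint arm with a two-finger parallel gripper is mounted at the origin on the work surface. World frame = base frame: x ahead of the robot, y to its left, z up, the work surface at z = 0. Lengths are in mm, angles in rad, forces in N, time in s.
With the tool pointing down it reaches from about 350 to 975 mm from the base axis. Payload 7.1 kg.
Tool frame: the origin (TCP) lies at the very end of the fingers, on their centre line; the grasp point (between the pads) lies 19 mm behind it; y points along the fingers, z is the direction in which the jaws open and shut, and the axes are right-handed (so a half turn about y gives the same grasp; the last joint's range is limited). The gripper opens to 88 mm and grips with 3 to 60 N. Pads are 20 mm wide; open, the fingers measure 115 mm over their backs; the gripper's body (75 mm by 178 mm) begins 61 mm behind the grasp point.
Start: joints at [-0.019, 0.423, 1.63, -0, 1.089, -0.019], TCP at [624.984, 0.026, 222.675] pointing down, gripper open.
Joint ranges: [-3, 3], [-0.9, 2.11], [0.09, 2.58], [-1.31, 4.45], [0.11, 2.69], [-2.54, 2.54]. Speed limits (rad/s): [2.39, 2.39, 3.01, 3.14, 3.14, 3.14].

## Interface

Orientations are given as a rotation vector (axis times angle).
In Python, from workcell import ctrl gives the robot as it stands.
- The arm moves only by the shell command python3 -m jog 'ROWS'. ROWS is JSON, a list of rows, each a list of 3 entries, a list of its own where there are three numbers: the opening, from 0 (shut) to 1 (fully open), then the shift along the tool's x, y, z in cm, then the turn, a rotation vector about the tool's x, y, z in rad. In form: [[claw, [dx, dy, dz], [wx, wy, wz]], ...]. A call has 1 to 8 rows; each row is the pose to reach, as a shift and turn from the pose commanded when the call began, along the tool's axes at that moment; what a row does not reach only later rows make up. A row lasts 1/10 s, in which the tool goes at most 50 mm and 8.59 degrees, less where a joint would pass 70% of its speed; a pose out of reach is approached as far as the arm can. A call with a gripper value outside its range is refused whole. The fingers move at their own pace and stop on an object; the grip force is fixed at half the most. Time passes only in rows, so rows that repeat a pose let the fingers close. It gives the time, the measured TCP pose, the force and the opening at its end, in the units of the state.
- ctrl.get_obs(): the state, without advancing time (a new reading comes with each control period).
- ctrl.get_image(name): name is "scene" or "side" or "wrist"; returns a dict with "color" (480x640x3 uint8, red, green, blue), "z_map" (480x640 float32, mm along the optical axis (not along the pixel's ray), 0 where there is no reading), "fx", "fy", "cx", "cy" (pixels), "dist_coeffs" ([k1, k2, p1, p2, k3] as OpenCV has them; the pictures are not rectified), "pose" (4x4, takes a point from camera to world coordinates). Camera axes: x right, y down, z forward; pixel columns grow to the right and rows downward; lengths in mm; the calibration is good to about 2 mm. A picture is of the moment at which its call begins.
- ctrl.close_job(): hands the job in, once; it reports no verdict.
The state is a dict: "t": time; "qpos": joint angles; "qvel": joint speeds; "joint_torque": joint torques, N m; "ee_pos": TCP position; "orientation": TCP orientation; "ft_force": force on the tool from outside, world axes, zero at the start; "moment": the same for the moment, N m; "width": finger opening in mm.
Only numpy, scipy, OpenCV 4.12 (cv2) and the standard library are available. Lean on these libraries where they do the work, as an engineer would, in place of code of your own. Each camera call takes 0.05 s, during which the arm holds its last target.

## Task

Take all the blue-rimmed trial lenses out of the steel bin and lay them flat in the aluminium tray, none on top of another, while the tray is still at the loading end. Then slide the tray home along its lane, so that it lifts the hinged catch with its own edge (do not touch the catch) and the catch drops behind it, and only then swing the hood down and press it fully shut past its detent. Leave the chrome wheel in the bin and the other things on the bench where they are.

Things in the scene. Friction and masses are not known exactly. Their poses are not given: they have to be found in the camera images.
- station: Fixed disinfecting station: dark grey deck plate 216 mm (its x) by 350 mm (y), 4 mm thick, on the bench; origin at bench level, x to the hood's hinge side, z up. A lane runs along its y between two guide rails 184 mm apart inside, 14 mm high. The tray waits at the +y (loading) end; it slides to -y under the catch into the dock, up to an end stop 22 mm high with its face at y = -135 mm.
- dock (a point): Point fixed to the station, axes parallel to the station's, on the deck (4 mm above the bench). The tray's origin coincides with it when the tray is fully home against the end stop; the tray travels along -y to reach it (some 195 to 217 mm at the start).
- tray: Loose aluminium tray, 180 mm (x) by 116 mm (y), 19 mm high, about 0.35 kg, walls and floor 4 mm thick, open on top (inside 172 by 108 mm, 15 mm deep: one lens lying flat stays 3 mm below the rim, two stacked stand proud). Origin at the centre of its underside, axes parallel to the station's (2 mm play in the rails). Its tail wall (+y end) carries a grey upright tab.
- tray_tab (a point): Centre of the top of the tray's grey tab, 48 mm above the tray's underside. The tab is 40 mm wide (x) and 10 mm thick (y), stands on the outer face of the tail wall, reaches down to the tray's underside, and may be pushed or pinched.
- catch (a joint): Steel gravity catch over the lane's +x edge; angle in rad, 0 = hanging down on its stop, about 0.2 while riding on the passing tray's rim, at most 0.9. No spring: it falls by its own weight (45 g). It slopes down towards -y, so the leading edge of a tray moving to -y lifts it; once the tail wall has passed, it drops behind the wall and bars the way back. Only the tray is to lift it.
- catch_tip (a point): Middle of the lower end of the catch arm, which is 21 mm wide (station x from 70 to 91 mm), 8 mm thick and 70 mm long from its pivot at station y 53, z 45 mm. Lowered, its lowest edge is 12 mm above the bench.
- hood (a joint): White flat hood, angle in rad: 0 = fully shut, level over the dock; 1.25 to 1.6 at the start (standing up), at most 1.75. Its hinge is stiff and it stays at any angle (about 1 to 2 N at its free edge moves it). At about 0.06 rad a spring detent stops it; some 6 to 12 N pressed down near the free edge take it past, to 0, where it stays.
- hood_hinge (a point): Middle of the hood's hinge axis, along the station's y, 29 mm above the bench. Its x and z axes turn with the hood: the plate extends 215 mm from here along -x; z is its outward normal (up when shut). The plate is 8 mm thick (z -4 to 4 mm), 110 mm wide (y); a lamp housing stands 26 mm high on its outer face from 24 to 120 mm from the hinge; the outer 95 mm are bare.
- hood_edge (a point): Middle of the hood's free edge, on the outer face, 212 mm from the hinge axis.
- bin: Fixed shallow steel bin 250 mm (x) by 180 mm (y), 8 mm high, floor and walls 3 mm thick, origin at the centre of its underside; a white plastic chute rises from its +x end (from x = 130 mm outwards).
- axis_wheel: Chrome cylinder axis wheel, 44 mm across and 12 mm thick with a small hub on top, lying at the chute end of the bin; bystander, it stays in the bin. Origin at the centre of its underside.
- lens0: Trial lens in a blue rim: a flat disc 38 mm across and 12 mm thick, 25 g, lying flat in the bin at the start (may be absent). Origin at the centre of its underside, z along its axis.
- lens1: Trial lens in a blue rim: a flat disc 38 mm across and 12 mm thick, 25 g, lying flat in the bin at the start (may be absent). Origin at the centre of its underside, z along its axis.
- lens2: Trial lens in a blue rim: a flat disc 38 mm across and 12 mm thick, 25 g, lying flat in the bin at the start (may be absent). Origin at the centre of its underside, z along its axis.
- lens3: Trial lens in a blue rim: a flat disc 38 mm across and 12 mm thick, 25 g, lying flat in the bin at the start (may be absent). Origin at the centre of its underside, z along its axis.
- lens_holder: Bystander to leave alone: matte grey ceramic lens holder, 55 by 110 mm, 27 mm high; origin at the centre of its underside.
- saline: Bystander to leave alone: white plastic bottle, 48 mm across, 120 mm high; origin at the centre of its underside.
- swabs: Bystander to leave alone: glass jar with steel cap, 64 mm across, 90 mm high; origin at the centre of its underside.
- dish: Bystander to leave alone: white ceramic dish, 90 mm across, 20 mm high; origin at the centre of its underside.
Not all that is in view belongs to the job. What is shaped like the lens0 but red or turquoise is not meant. Leave any black look-alike of the lens3 alone.

How it is judged:
By the outcome, as a careful person would: the job done as asked, in the order asked, and still so for the second after the job is handed in, with the robot touching nothing.
Of lens0, lens1, lens2, lens3 only 3 to 4 are there at a start; the rules pass over those that are not, and their reading is None.
At some moment in a run one of lens0, lens1, lens2, lens3 may be knocked a few centimetres aside while the robot is not near it.
Once in a run the grip may slacken for a moment while it holds something.
It also fails if it takes over 208 s, if anything falls off the work surface, if the arm or the gripper's body presses on something with over 40 N, if the wrist force passes 120 N, or if a joint passes its speed limit or range.

## Working session

There is one attempt and no reset: what is moved stays moved. The work goes in short steps, Python scripts to look and compute and a shell command to move; the robot and the scene stay as the last step left them, time stands still between calls to the robot, and variables do not carry over. Pictures are saved under pics/ and viewed, and the job is handed in when it is done.

```bash
ls; mkdir -p pics; python3 - <<'E'
from workcell import ctrl
import cv2
print(ctrl.get_obs())
for n in ["scene","side","wrist"]:
    d=ctrl.get_image(n); cv2.imwrite(f"pics/a_{n}.png",d["color"][:,:,::-1]); print(n,d["fx"],d["cx"],d["cy"],d["dist_coeffs"],d["pose"].tolist() if hasattr(d["pose"],'tolist') else d["pose"])
E
```

```text
pics
{'t': 0.0, 'qpos': array([-1.89831643e-02,  4.23846996e-01,  1.63064943e+00, -2.44649561e-05,
        1.08855898e+00, -1.89836153e-02]), 'qvel': array([ 5.81745452e-04, -1.87400174e-03, -6.41829862e-04, -3.46647656e-05,
        8.74840349e-04,  6.28099526e-04]), 'joint_torque': array([ 1.28069914e-03, -5.44622147e+01, -2.73670936e+01,  6.42951974e-02,
        2.27214623e-02, -1.51321510e-04]), 'ee_pos': array([6.24476903e+02, 3.94599011e-02, 2.21913773e+02]), 'orientation': array([-1.21027787,  1.21027096, -1.20849437]), 'ft_force': array([-0.92403002, -0.0478355 ,  0.24985547]), 'moment': array([ 0.02634412, -0.04712699, -0.02811342]), 'width': 87.97117010439071}
scene 437.78976918574256 319.71592594683864 241.73527210410663 [-0.02235456  0.          0.          0.          0.        ] [[-0.5621192950128161, 0.547769428163553, -0.6196535739779676, 1132.9824281566819], [0.8269054035328972, 0.35792571798488027, -0.4337241450658518, 406.8332533238133], [-0.01579087655548634, -0.7561995992953063, -0.6541504522991842, 672.2694692297409], [0.0, 0.0, 0.0, 1.0]]
side 454.7138403025308 322.0809450934755 236.89517713084575 [-0.09313244  0.          0.          0.          0.        ] [[-0.8249982107275341, -0.3723718501509221, 0.4251084067759028, 58.357146277101805], [-0.5650799000930401, 0.5330078445250567, -0.6297518115778572, 707.139672024486], [0.007915731628036658, -0.7597643337837939, -0.650150365917655, 797.1046143005659], [0.0, 0.0, 0.0, 1.0]]
wrist 390.04443548049585 320.81913269582867 232.50341432726125 [-0.08293016  0.          0.          0.          0.        ] [[0.9999998298877137, 0.00016360848165157923, -0.0005598721332836452, 625.2162277701036], [-1.2304850942596996e-05, -0.9537250802709529, -0.3006800144850871, 83.47992256814364], [-0.0005831578958902954, 0.300679970224866, -0.9537249160174224, 383.8073852815708], [0.0, 0.0, 0.0, 1.0]]
```

View pics/a_scene.png

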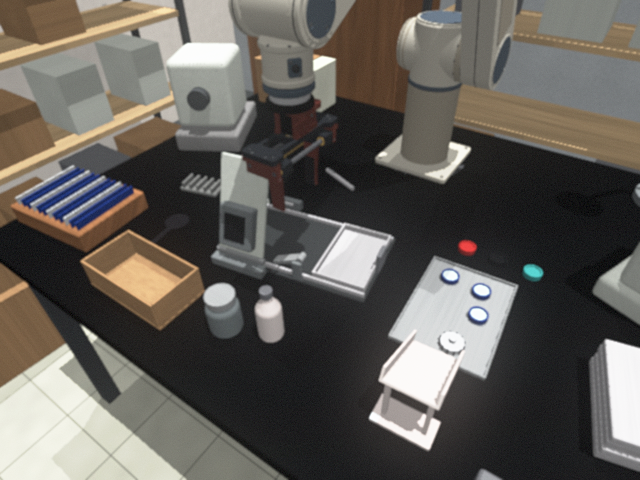

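View pics/a_side.png

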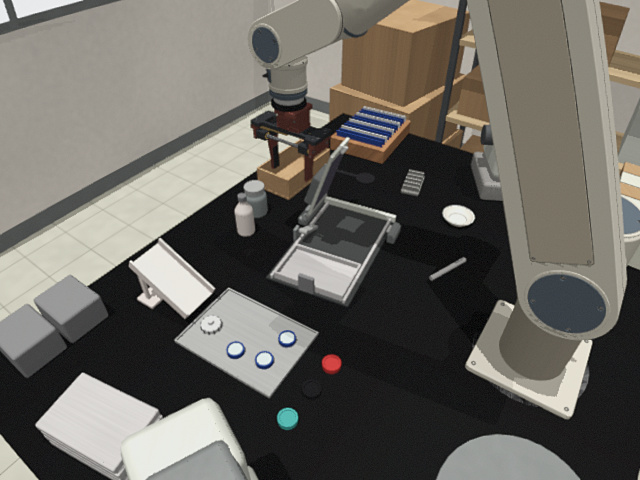

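View pics/a_wrist.png

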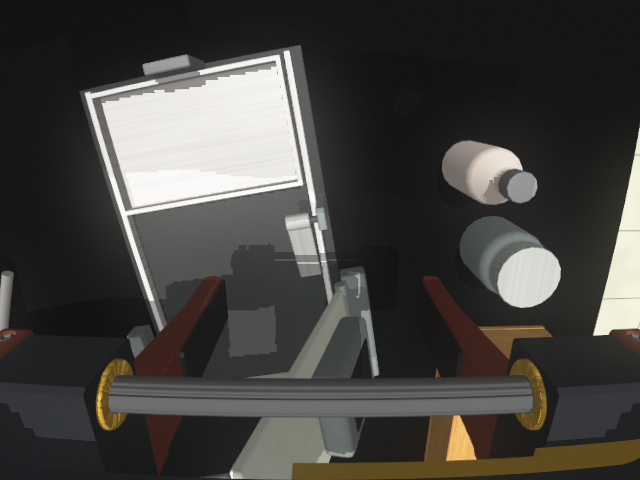

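Three blue lenses are in the bin: scene (450,276), (481,291) and (478,315). The chrome wheel is at (452,342). Red, black and turquoise decoys lie outside the bin. The tray is at the loading end, the hood is up and the catch is near scene (290,260).

```bash
cat > h.py <<'E'
from workcell import ctrl
import cv2, numpy as np
from scipy.spatial.transform import Rotation as R
def cam(n,save=None):
    d=ctrl.get_image(n); d["pose"]=np.array(d["pose"])
    d["K"]=np.array([[d["fx"],0,d["cx"]],[0,d["fy"],d["cy"]],[0,0,1.]]); d["D"]=np.array(d["dist_coeffs"])
    if save: cv2.imwrite("pics/"+save,d["color"][:,:,::-1])
    return d
def rays(d,uv):
    p=cv2.undistortPoints(np.array(uv,float).reshape(-1,1,2),d["K"],d["D"]).reshape(-1,2)
    return np.c_[p,np.ones(len(p))]
def onplane(d,uv,z):
    r=rays(d,uv)@d["pose"][:3,:3].T; o=d["pose"][:3,3]
    return o+r*((z-o[2])/r[:,2])[:,None]
def bydepth(d,uv):
    r=rays(d,uv); u=np.round(np.array(uv)).astype(int).reshape(-1,2)
    z=d["z_map"][u[:,1],u[:,0]]
    return (r*z[:,None])@d["pose"][:3,:3].T+d["pose"][:3,3]
def proj(d,P):
    P=np.array(P,float).reshape(-1,3); c=(P-d["pose"][:3,3])@d["pose"][:3,:3]
    return cv2.projectPoints(c,np.zeros(3),np.zeros(3),d["K"],d["D"])[0].reshape(-1,2)
def blue(d,zt=15,amin=30):
    h=cv2.cvtColor(d["color"],cv2.COLOR_RGB2HSV)
    m=cv2.inRange(h,(105,110,40),(130,255,255))
    m=cv2.morphologyEx(m,cv2.MORPH_CLOSE,np.ones((5,5)))
    out=[]
    for c in cv2.findContours(m,cv2.RETR_EXTERNAL,cv2.CHAIN_APPROX_NONE)[0]:
        hull=cv2.convexHull(c)
        if cv2.contourArea(hull)<amin: continue
        P=onplane(d,hull.reshape(-1,2),zt-6)
        (x,y),r=cv2.minEnclosingCircle(P[:,:2].astype(np.float32))
        if r<45: out.append((round(x,1),round(y,1),round(r,1),cv2.boundingRect(c)))
    return out
def st():
    o=ctrl.get_obs(); print("t",round(o["t"],2),"ee",o["ee_pos"].round(1),"w",round(o["width"],1),"F",o["ft_force"].round(1),"rot\n",R.from_rotvec(o["orientation"]).as_matrix().round(3)); return o
E
python3 - <<'E'
from h import *
st()
for n in ["scene","side"]:
    d=cam(n)
    for b in blue(d): print(n,b)
d=cam("scene")
# bin corners scene, guess
print("bin", onplane(d,[[436,258],[517,290],[486,374],[391,336]],8).round(1))
d=cam("side")
print("binside", onplane(d,[[229,290],[317,333],[271,395],[176,340]],8).round(1))
for n,s in(("scene",3),("side",3)):
    d=cam(n)
    im=d["color"][:,:,::-1]
    c=im[180:300,200:400] if n=="scene" else im[130:310,250:410]
    c=cv2.resize(c,None,fx=800/c.shape[1] if n=="scene" else 3.3,fy=800/c.shape[1] if n=="scene" else 3.3,interpolation=cv2.INTER_CUBIC); cv2.imwrite(f"pics/b_{n}.png",c)
E
```

```text
t 0.15 ee [624.6   0.  222.1] w 87.5 F [ 0.  -0.5  1. ] rot
 [[-0.    -0.001  1.   ]
 [-1.     0.    -0.   ]
 [-0.    -1.    -0.001]]
scene (520.5, 345.2, 16.0, (469, 314, 18, 9))
scene (459.0, 330.2, 15.1, (473, 291, 16, 8))
scene (451.7, 261.2, 15.7, (442, 276, 16, 8))
side (453.3, 328.3, 20.9, (255, 351, 18, 18))
side (519.4, 345.6, 20.9, (227, 342, 18, 17))
side (448.3, 258.8, 21.4, (279, 330, 17, 17))
bin [[408.4 212.9   8. ]
 [407.7 389.3   8. ]
 [634.4 399.9   8. ]
 [652.3 227.2   8. ]]
binside [[645.3 227.    8. ]
 [403.9 210.9   8. ]
 [391.5 382.7   8. ]
 [638.5 399.4   8. ]]
```

View pics/b_scene.png

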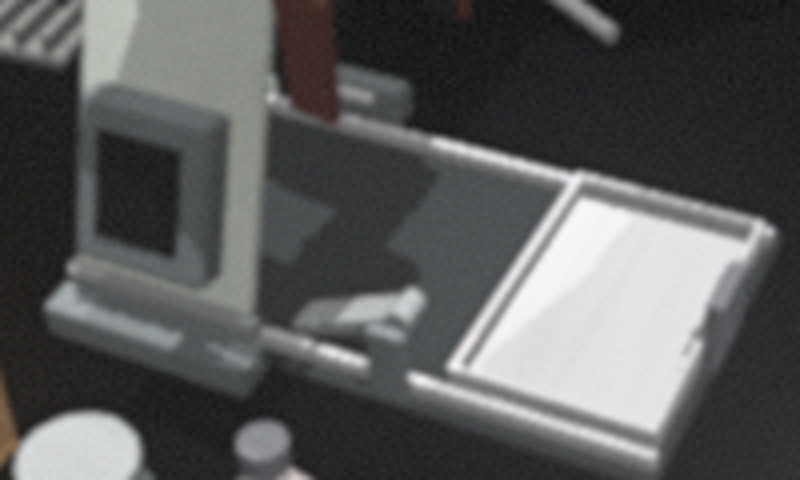

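View pics/b_side.png

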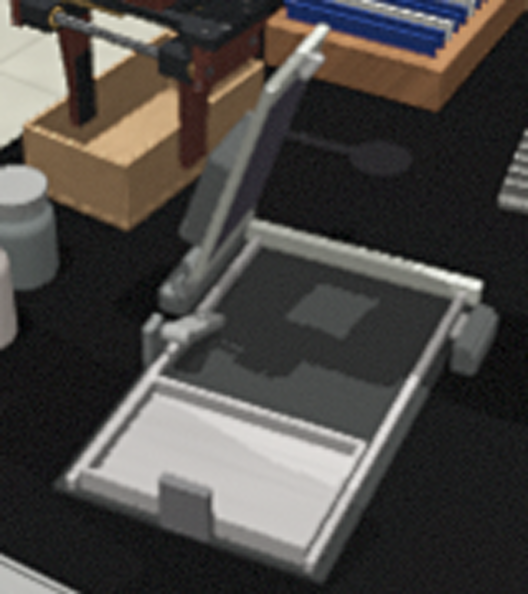

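```bash
python3 - <<'E'
from h import *
d=cam("wrist")
im=d["color"][:,:,::-1]
cv2.imwrite("pics/c1.png",cv2.resize(im[30:270,70:390],None,fx=2.5,fy=2.5,interpolation=cv2.INTER_CUBIC))
ds=cam("scene")
for name,uv in (("saline",(266,292)),("jar",(222,296)),):
    print(name,bydepth(ds,[uv]).round(0))
for uv in [(515,187),(530,275),(345,280),(300,240),(170,66),(200,160),(240,215)]:
    print(uv,bydepth(d,[uv]).round(1))
# chute
print("chute",bydepth(ds,[(412,345),(455,365),(425,400),(382,375)]).round(0))
E
```

```text
saline [[769.  38. 121.]]
jar [[800. -42.  90.]]
(515, 187) [[762.   33.5 119.7]]
(530, 275) [[801.9 -46.9  90. ]]
(345, 280) [[650.3 -81.9  20.8]]
(300, 240) [[606.3 -32.5  39.9]]
(170, 66) [[503.5 119.9  51.3]]
(200, 160) [[509.   38.2   8.1]]
(240, 215) [[543.7 -18.2   2.9]]
chute [[675. 276.  43.]
 [672. 352.  43.]
 [798. 344. 111.]
 [801. 278. 119.]]
```

View pics/c1.png

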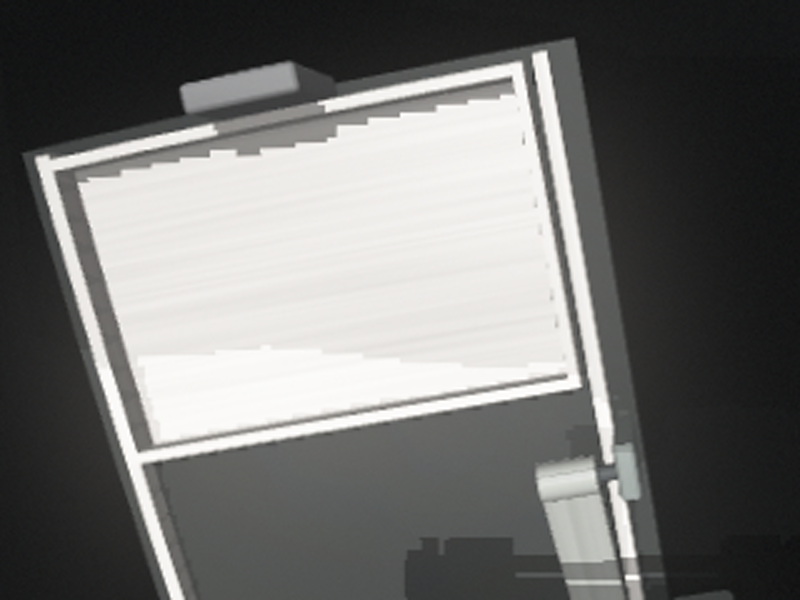

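```bash
python3 - <<'E'
from h import *
d=cam("wrist")
f=lambda c:np.array(c,float)/2.5+[70,30]
T=onplane(d,f([[50,172],[522,62],[580,386],[141,461]]),23)
print(T.round(1)); print("sides",[np.linalg.norm(T[i]-T[(i+1)%4]).round(1) for i in range(4)],T.mean(0).round(1))
for i in (0,2): 
    v=T[(1 if i==0 else 2)]-T[(0 if i==0 else 3)]; print("xang",np.arctan2(v[1],v[0]).round(4))
for a,b in((3,0),(2,1)):
    v=T[b]-T[a]; print("yang",np.arctan2(-v[0],v[1]).round(4))
tb=onplane(d,f([[181,85],[294,62],[301,90],[187,112]]),52); print("tab",tb.round(1),tb.mean(0).round(1))
# rails: outer deck corners top z=4
dk=onplane(d,f([[22,152],[577,38]]),4); print("deck",dk.round(1),np.linalg.norm(dk[0]-dk[1]))
c=f([[25,155],[577,40]])
for n in("scene","side"):
    d=cam(n)
    for b in blue(d):
        x,y,r,bb=b
    im=d["color"]
# hood via depth
ds=cam("scene"); 
print("hood edge? scene",bydepth(ds,[(225,158),(262,170),(255,200),(245,250)]).round(1))
di=cam("side")
print("side",bydepth(di,[(345,142),(335,160),(325,180),(315,203)]).round(1))
E
```

```text
[[415.4  97.3  23. ]
 [589.4 130.5  23. ]
 [608.1  16.7  23. ]
 [435.5 -11.9  23. ]]
sides [np.float64(177.2), np.float64(115.3), np.float64(174.9), np.float64(111.0)] [512.1  58.2  23. ]
xang 0.1882
xang 0.1644
yang 0.1826
yang 0.1627
tab [[480.9 122.1  52. ]
 [519.  128.   52. ]
 [520.6 119.4  52. ]
 [482.1 113.6  52. ]] [500.7 120.8  52. ]
deck [[393.9 105.9   4. ]
 [607.7 141.1   4. ]] 216.60339117583092
hood edge? scene [[ 600.6 -195.1  225.6]
 [ 704.7    1.3  316.3]
 [ 611.3 -116.1  158.6]
 [ 665.1 -111.    65.5]]
side [[ 592.  -183.6  229.8]
 [ 585.4 -127.8  206.1]
 [ 601.6 -108.2  150.9]
 [ 626.9  -99.5   72.4]]
```

```bash
cat >> h.py <<'E'
def to(x,y,z,yaw=0.163):
    """shift in cm along tool axes now + turn to tool-down with jaws along yaw"""
    o=ctrl.get_obs(); M=R.from_rotvec(o["orientation"]).as_matrix()
    c,s=np.cos(yaw),np.sin(yaw)
    G=np.array([[s,0,c],[-c,0,s],[0,-1,0]],float)
    print("to",(x,y,z),"shift",(M.T@(np.array([x,y,z])-o["ee_pos"])/10).round(2),"turn",R.from_matrix(M.T@G).as_rotvec().round(3))
O=np.array([533.,-73.]); YAW=0.163
def stw(xs,ys):
    c,s=np.cos(YAW),np.sin(YAW); return O+np.array([c*xs-s*ys,s*xs+c*ys])
E
python3 -m jog '[[0.61,[-5,0,-2],[0,-0.08,0]],[0.61,[-10,0,-5],[0,-0.163,0]],[0.61,[-15,0,-9],[0,-0.163,0]],[0.61,[-20,0,-12],[0,-0.163,0]],[0.61,[-23,0,-14],[0,-0.163,0]],[0.61,[-23,0,-14],[0,-0.163,0]],[0.61,[-23,0,-14],[0,-0.163,0]]]'
python3 - <<'E'
from h import *
st(); d=cam("wrist","d1.png")
for b in blue(d,15,300): print(b)
E
```

```text
t: 1.5
ee_pos: [483.5, 232.1, 222.9]
orientation: [-1.283, 1.086, -1.085]
ft_force: [1.0, -0.2, -0.8]
width: 53.5
t 1.5 ee [483.5 232.1 222.9] w 53.5 F [ 1.  -0.2 -0.8] rot
 [[ 0.166 -0.     0.986]
 [-0.986  0.     0.166]
 [-0.    -1.    -0.   ]]
(448.5, 260.0, 19.2, (269, 145, 40, 40))
(454.1, 329.5, 18.9, (286, 70, 41, 43))
(519.1, 345.5, 19.3, (358, 64, 42, 43))
```

View pics/d1.png

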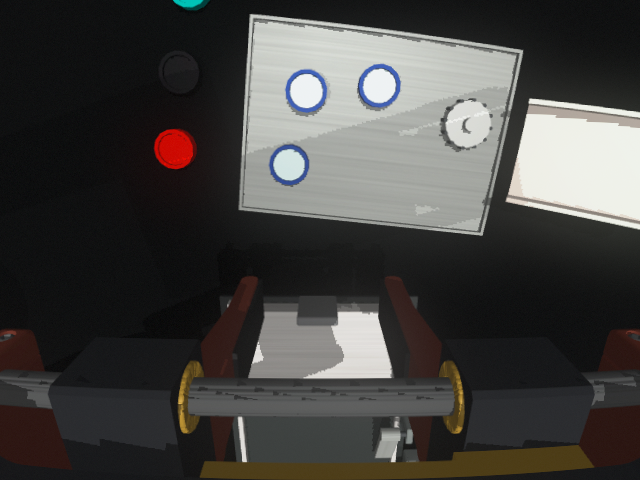

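All three wrist-camera circles have the right radius (about 19 mm). Their centres are (448.5,260), (454,329.5) and (519,345.5). I'll pick the last one first.

```bash
python3 - <<'E'
from h import *
to(519.1,345.5,40);to(519.1,345.5,6)
E
```

```text
to (519.1, 345.5, 40) shift [-10.73  18.29   5.29] turn [-0.     0.003  0.   ]
to (519.1, 345.5, 6) shift [-10.73  21.69   5.29] turn [-0.     0.003  0.   ]
```

```bash
python3 -m jog '[[0.61,[-4,3,2],[0,0,0]],[0.61,[-8,6,4],[0,0,0]],[0.61,[-10.7,10,5.3],[0,0,0]],[0.61,[-10.7,14,5.3],[0,0,0]],[0.61,[-10.7,17.5,5.3],[0,0,0]],[0.61,[-10.7,19,5.3],[0,0,0]],[0.61,[-10.7,19,5.3],[0,0,0]]]'
python3 - <<'E'
from h import *
st(); d=cam("wrist","d2.png"); to(519.1,345.5,6)
for n in("scene","side"):
  for b in blue(cam(n)): print(n,b)
E
```

```text
t: 2.25
ee_pos: [519.4, 342.4, 30.5]
orientation: [-1.286, 1.091, -1.089]
ft_force: [0.0, 0.4, 0.2]
width: 53.4
t 2.25 ee [519.4 342.4  30.5] w 53.4 F [0.  0.4 0.2] rot
 [[ 0.161 -0.003  0.987]
 [-0.987 -0.002  0.161]
 [ 0.002 -1.    -0.004]]
to (519.1, 345.5, 6) shift [-0.24  2.65 -0.1 ] turn [ 0.001 -0.001  0.   ]
scene (453.2, 261.5, 15.7, (442, 276, 16, 8))
side (453.3, 328.2, 21.1, (255, 351, 18, 18))
side (518.9, 344.2, 21.8, (227, 341, 17, 18))
side (448.5, 259.8, 21.0, (278, 331, 18, 16))
```

View pics/d2.png

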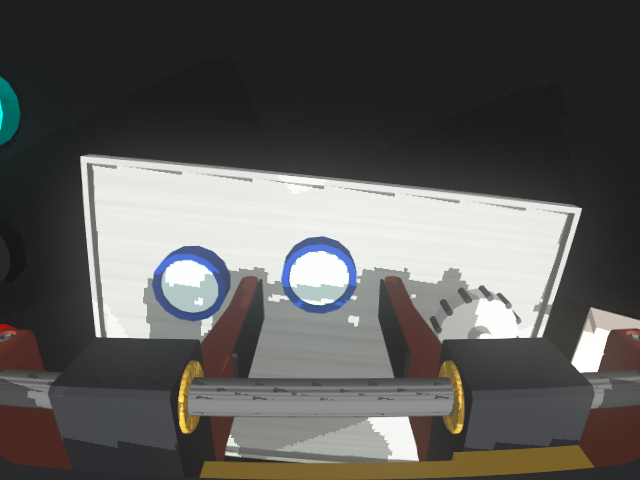

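```bash
python3 - <<'E'
from h import *
d=cam("wrist"); print(blue(d,15,300), proj(d,[[519,345.5,6]]))
E
python3 -m jog '[[0.61,[-0.2,0,0],[0,0,0]],[0.61,[-0.2,1.2,0],[0,0,0]],[0.61,[-0.2,2.4,0],[0,0,0]],[0.61,[-0.2,2.4,0],[0,0,0]],[0.2,[-0.2,2.4,0],[0,0,0]],[0.2,[-0.2,2.4,0],[0,0,0]],[0.2,[-0.2,2.4,0],[0,0,0]]]'
python3 -m jog '[[0.2,[0,0,0],[0,0,0]],[0.2,[0,-2,0],[0,0,0]],[0.2,[0,-5,0],[0,0,0]],[0.2,[0,-8,0],[0,0,0]],[0.2,[0,-8,0],[0,0,0]]]'
python3 - <<'E'
from h import *
st(); d=cam("wrist","d3.png"); s=cam("side")
cv2.imwrite("pics/d3s.png",s["color"][200:420,120:400,::-1])
XY=stw(40,133-27); print(XY)
to(*XY,100);to(*XY,15)
E
```

```text
[(454.1, 328.9, 21.8, (151, 247, 73, 73)), (519.0, 342.8, 19.6, (277, 244, 74, 68))] [[314.90692567 271.81552527]]
t: 3.15
ee_pos: [519.7, 346.3, 8.8]
orientation: [-1.282, 1.088, -1.088]
ft_force: [-0.0, -0.1, -0.7]
width: 37.0
t: 3.65
ee_pos: [522.1, 347.8, 92.9]
orientation: [-1.275, 1.085, -1.089]
ft_force: [0.5, -0.4, -0.6]
width: 36.7
t 3.65 ee [522.1 347.8  92.9] w 36.7 F [ 0.5 -0.4 -0.6] rot
 [[ 0.162  0.006  0.987]
 [-0.987  0.004  0.162]
 [-0.003 -1.     0.007]]
[555.26820377  38.0861247 ]
to (np.float64(555.2682037665421), np.float64(38.086124700665295), 100) shift [30.99 -1.09 -1.51] turn [-0.001 -0.    -0.001]
to (np.float64(555.2682037665421), np.float64(38.086124700665295), 15) shift [31.    7.41 -1.52] turn [-0.001 -0.    -0.001]
```

View pics/d3.png

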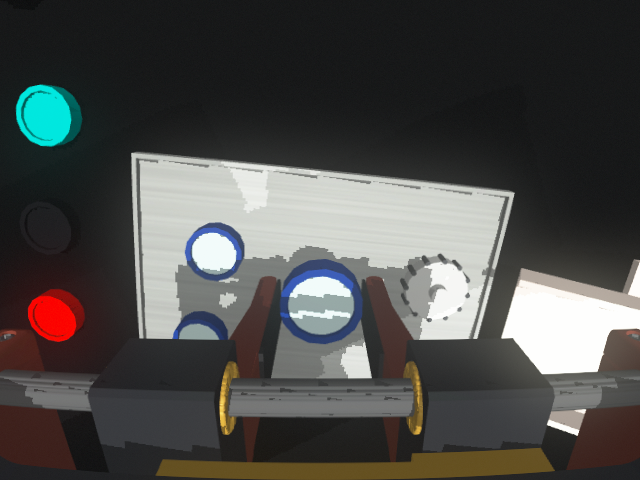

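```bash
python3 -m jog '[[0.2,[4,-1,0],[0,0,0]],[0.2,[8,-1,0],[0,0,0]],[0.2,[13,-1,-0.5],[0,0,0]],[0.2,[18,-1,-1],[0,0,0]],[0.2,[23,-1,-1.5],[0,0,0]],[0.2,[28,-1,-1.5],[0,0,0]],[0.2,[31,-1,-1.5],[0,0,0]],[0.2,[31,0,-1.5],[0,0,0]]]'
python3 - <<'E'
from h import *
st(); XY=stw(40,133-27); to(*XY,16); s=cam("side"); cv2.imwrite("pics/d4s.png",cv2.resize(s["color"][150:330,230:430,::-1],None,fx=3,fy=3))
E
```

```text
t: 4.55
ee_pos: [555.5, 34.4, 88.1]
orientation: [-1.28, 1.091, -1.092]
ft_force: [0.6, 1.0, -1.0]
width: 37.0
t 4.55 ee [555.5  34.4  88.1] w 37.0 F [ 0.6  1.  -1. ] rot
 [[ 0.158  0.     0.987]
 [-0.987 -0.     0.158]
 [ 0.    -1.     0.   ]]
to (np.float64(555.2682037665421), np.float64(38.086124700665295), 16) shift [-0.37  7.21  0.03] turn [-0.    -0.004  0.   ]
```

View pics/d4s.png

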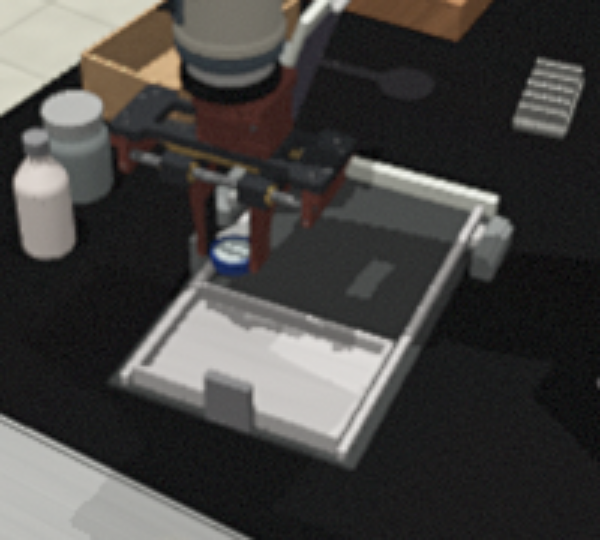

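```bash
python3 -m jog '[[0.2,[-0.3,3,0],[0,0,0]],[0.2,[-0.3,5.5,0],[0,0,0]],[0.2,[-0.3,7,0],[0,0,0]],[0.2,[-0.3,7.1,0],[0,0,0]],[0.2,[-0.3,7.1,0],[0,0,0]],[0.55,[-0.3,7.1,0],[0,0,0]],[0.6,[-0.3,7.1,0],[0,0,0]],[0.6,[-0.3,7.1,0],[0,0,0]]]'
python3 -m jog '[[0.6,[0,-3,0],[0,0,0]],[0.6,[0,-8,0],[0,0,0]],[0.6,[-4,-10,0],[0,0,0]],[0.6,[-9,-11,-2],[0,0,0]],[0.6,[-14,-11,-4],[0,0,0]],[0.6,[-18,-11,-7],[0,0,0]],[0.6,[-19,-11,-8],[0,0,0]],[0.6,[-19,-11,-8],[0,0,0]]]'
python3 - <<'E'
from h import *
st(); d=cam("wrist","d5.png"); print([b for b in blue(d,15,300)],blue(d,20,300)); s=cam("side"); print(blue(s))
E
```

```text
t: 5.4
ee_pos: [555.2, 40.9, 18.6]
orientation: [-1.281, 1.087, -1.089]
ft_force: [0.5, -0.3, 0.8]
width: 52.5
t: 6.2
ee_pos: [442.7, 216.8, 128.2]
orientation: [-1.284, 1.086, -1.085]
ft_force: [0.7, -0.5, -0.1]
width: 52.8
t 6.2 ee [442.7 216.8 128.2] w 52.8 F [ 0.7 -0.5 -0.1] rot
 [[ 0.166 -0.     0.986]
 [-0.986  0.     0.166]
 [-0.    -1.    -0.   ]]
[(552.9, 29.6, 22.9, (391, 417, 24, 34)), (448.5, 259.9, 19.3, (312, 144, 53, 53)), (454.6, 329.8, 19.2, (337, 42, 57, 59))] [(550.7, 34.4, 22.5, (391, 417, 24, 34)), (448.2, 260.6, 19.0, (312, 144, 53, 53)), (454.2, 329.2, 18.9, (337, 42, 57, 59))]
[(453.4, 328.2, 20.7, (255, 351, 18, 18)), (449.0, 259.5, 21.5, (278, 330, 18, 17))]
```

View pics/d5.png

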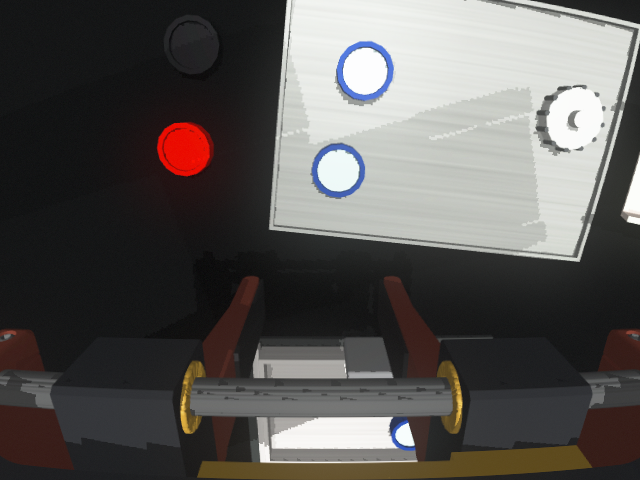

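```bash
python3 - <<'E'
from h import *
to(448.5,260,6)
E
```

```text
to (448.5, 260, 6) shift [-4.33 12.23  1.02] turn [-0.001  0.001 -0.   ]
```

```bash
python3 -m jog '[[0.6,[-3,2.5,0.7],[0,0,0]],[0.6,[-4.3,6,1],[0,0,0]],[0.6,[-4.3,9,1],[0,0,0]],[0.6,[-4.3,11,1],[0,0,0]],[0.6,[-4.3,12,1],[0,0,0]],[0.6,[-4.3,12.1,1],[0,0,0]],[0.6,[-4.3,12.1,1],[0,0,0]]]'
python3 -m jog '[[0.2,[0,0,0],[0,0,0]],[0.2,[0,0,0],[0,0,0]],[0.2,[0,0,0],[0,0,0]],[0.2,[0,0,0],[0,0,0]],[0.2,[0,-3,0],[0,0,0]],[0.2,[0,-7,0],[0,0,0]],[0.2,[0,-8,0],[0,0,0]],[0.2,[0,-8,0],[0,0,0]]]'
python3 - <<'E'
from h import *
st(); d=cam("wrist","d6.png")
XY=stw(-40,133-27);to(*XY,90);to(*XY,16)
E
```

```text
t: 7.0
ee_pos: [448.7, 259.1, 7.1]
orientation: [-1.281, 1.089, -1.089]
ft_force: [0.4, 0.5, -0.2]
width: 52.6
t: 7.8
ee_pos: [448.8, 260.1, 88.4]
orientation: [-1.278, 1.086, -1.089]
ft_force: [0.4, -0.3, -0.5]
width: 36.8
t 7.8 ee [448.8 260.1  88.4] w 36.8 F [ 0.4 -0.3 -0.5] rot
 [[ 0.162  0.004  0.987]
 [-0.987  0.002  0.162]
 [-0.001 -1.     0.004]]
to (np.float64(476.32861281028033), np.float64(25.10379133342849), 90) shift [23.59 -0.31 -1.  ] turn [-0.001  0.    -0.001]
to (np.float64(476.32861281028033), np.float64(25.10379133342849), 16) shift [23.6   7.09 -1.01] turn [-0.001  0.    -0.001]
```

View pics/d6.png

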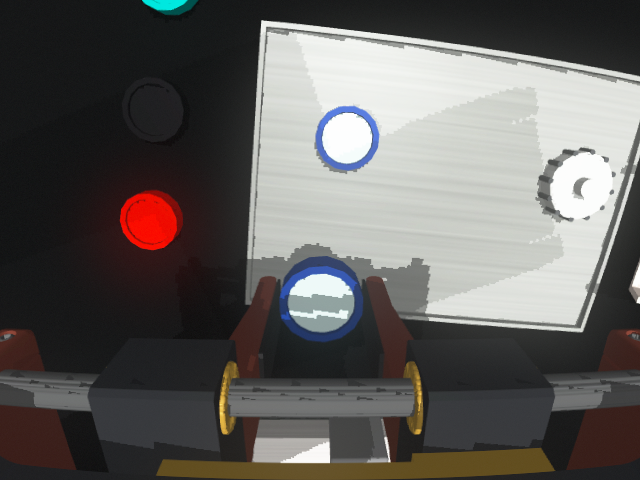

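```bash
python3 -m jog '[[0.2,[4,0,0],[0,0,0]],[0.2,[9,0,-0.3],[0,0,0]],[0.2,[14,0,-0.6],[0,0,0]],[0.2,[19,0,-1],[0,0,0]],[0.2,[22.5,0,-1],[0,0,0]],[0.2,[23.6,0.5,-1],[0,0,0]],[0.2,[23.6,3,-1],[0,0,0]],[0.2,[23.6,4,-1],[0,0,0]]]'
python3 - <<'E'
from h import *
st(); XY=stw(-40,133-27); to(*XY,15); s=cam("side"); cv2.imwrite("pics/d7s.png",cv2.resize(s["color"][150:330,230:430,::-1],None,fx=3,fy=3))
E
```

```text
t: 8.65
ee_pos: [474.5, 24.9, 44.2]
orientation: [-1.284, 1.092, -1.087]
ft_force: [-1.0, 0.3, -1.0]
width: 36.9
t 8.65 ee [474.5  24.9  44.2] w 36.9 F [-1.   0.3 -1. ] rot
 [[ 0.161 -0.004  0.987]
 [-0.987  0.     0.161]
 [-0.001 -1.    -0.004]]
to (np.float64(476.32861281028033), np.float64(25.10379133342849), 15) shift [0.02 2.92 0.2 ] turn [ 0.004 -0.001 -0.001]
```

View pics/d7s.png

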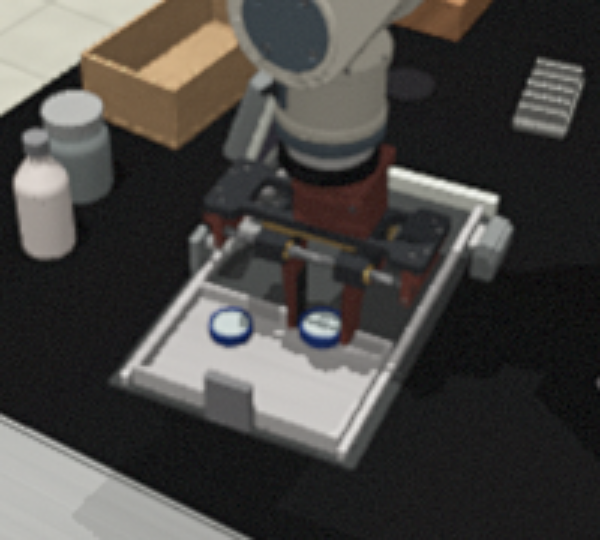

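```bash
python3 -m jog '[[0.2,[0,1.5,0],[0,0,0]],[0.2,[0,2.6,0],[0,0,0]],[0.2,[0,2.8,0],[0,0,0]],[0.2,[0,2.8,0],[0,0,0]],[0.55,[0,2.8,0],[0,0,0]],[0.6,[0,2.8,0],[0,0,0]],[0.6,[0,2.8,0],[0,0,0]]]'
python3 -m jog '[[0.6,[0,-3,0],[0,0,0]],[0.6,[-2,-8,0],[0,0,0]],[0.6,[-7,-11,0],[0,0,0]],[0.6,[-12,-11,0],[0,0,0]],[0.6,[-17,-11,0],[0,0,0]],[0.6,[-22,-11,0],[0,0,0]],[0.6,[-24,-11,0],[0,0,0]],[0.6,[-24,-11,0],[0,0,0]]]'
python3 - <<'E'
from h import *
st(); d=cam("wrist","d8.png"); print(blue(d,15,300));to(454.5,329.7,6)
E
```

```text
t: 9.4
ee_pos: [476.5, 24.9, 19.2]
orientation: [-1.281, 1.088, -1.089]
ft_force: [0.5, -0.1, 0.2]
width: 52.5
t: 10.2
ee_pos: [437.0, 265.0, 129.3]
orientation: [-1.281, 1.085, -1.085]
ft_force: [0.0, -1.1, 0.4]
width: 53.0
t 10.2 ee [437.  265.  129.3] w 53.0 F [ 0.  -1.1  0.4] rot
 [[ 0.166  0.002  0.986]
 [-0.986  0.001  0.166]
 [-0.001 -1.     0.002]]
[(454.6, 329.2, 19.3, (333, 117, 53, 55))]
to (454.5, 329.7, 6) shift [-6.28 12.3   2.83] turn [-0.001  0.003 -0.   ]
```

View pics/d8.png

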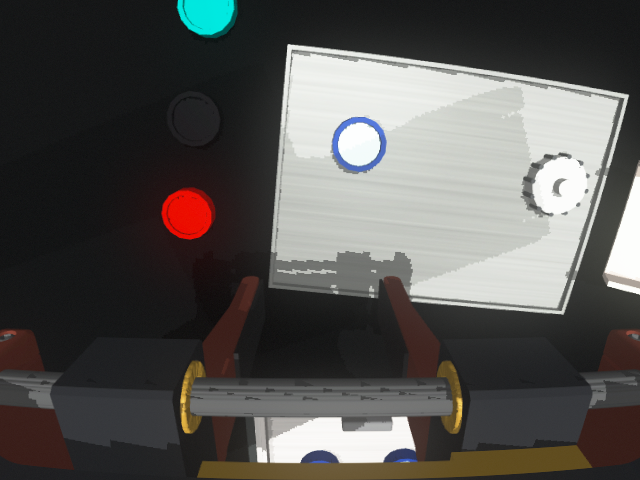

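```bash
python3 -m jog '[[0.6,[-4,2.5,1.5],[0,0,0]],[0.6,[-6.3,6,2.8],[0,0,0]],[0.6,[-6.3,9,2.8],[0,0,0]],[0.6,[-6.3,11,2.8],[0,0,0]],[0.6,[-6.3,12.1,2.8],[0,0,0]],[0.6,[-6.3,12.2,2.8],[0,0,0]],[0.6,[-6.3,12.2,2.8],[0,0,0]],[0.6,[-6.3,12.2,2.8],[0,0,0]]]'
python3 -m jog '[[0.2,[0,0,0],[0,0,0]],[0.2,[0,0,0],[0,0,0]],[0.2,[0,0,0],[0,0,0]],[0.2,[0,0,0],[0,0,0]],[0.2,[0,-3,0],[0,0,0]],[0.2,[0,-7,0],[0,0,0]],[0.2,[0,-9,0],[0,0,0]],[0.2,[0,-9,0],[0,0,0]]]'
python3 - <<'E'
from h import *
st(); d=cam("wrist","d9.png")
XY=stw(0,133+22);to(*XY,90);to(*XY,15)
E
```

```text
t: 11.05
ee_pos: [455.5, 328.4, 7.9]
orientation: [-1.28, 1.088, -1.089]
ft_force: [-0.1, -0.4, 0.4]
width: 52.5
t: 11.85
ee_pos: [456.3, 329.7, 99.7]
orientation: [-1.276, 1.086, -1.088]
ft_force: [-0.0, -0.4, -0.7]
width: 37.2
t 11.85 ee [456.3 329.7  99.7] w 37.2 F [-0.  -0.4 -0.7] rot
 [[ 0.162  0.005  0.987]
 [-0.987  0.003  0.162]
 [-0.003 -1.     0.005]]
to (np.float64(507.8467291009787), np.float64(79.94545747775726), 90) shift [25.43  0.76  1.13] turn [-0.003  0.    -0.001]
to (np.float64(507.8467291009787), np.float64(79.94545747775726), 15) shift [25.44  8.26  1.11] turn [-0.003  0.    -0.001]
```

View pics/d9.png

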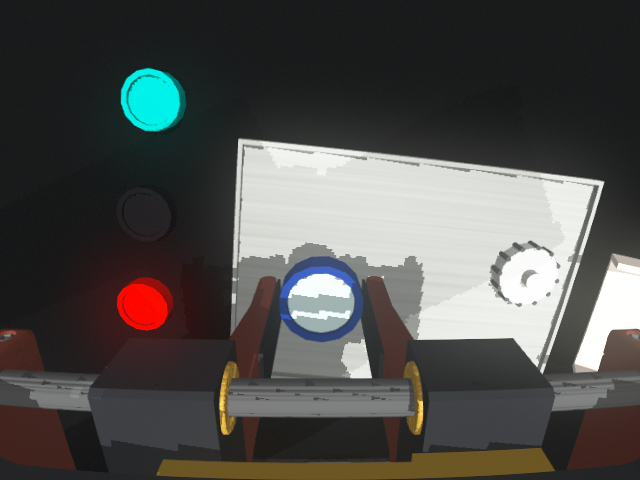

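```bash
python3 -m jog '[[0.2,[4,0,0.2],[0,0,0]],[0.2,[9,0,0.5],[0,0,0]],[0.2,[14,0,0.8],[0,0,0]],[0.2,[19,0,1.1],[0,0,0]],[0.2,[23.5,0,1.1],[0,0,0]],[0.2,[25.4,0.5,1.1],[0,0,0]],[0.2,[25.4,3,1.1],[0,0,0]],[0.2,[25.4,4,1.1],[0,0,0]]]'
python3 - <<'E'
from h import *
st(); XY=stw(0,133+22); to(*XY,15); s=cam("side"); cv2.imwrite("pics/d10s.png",cv2.resize(s["color"][150:330,230:430,::-1],None,fx=3,fy=3))
E
```

```text
t: 12.7
ee_pos: [504.8, 78.4, 54.1]
orientation: [-1.284, 1.093, -1.088]
ft_force: [0.2, -0.1, -0.6]
width: 37.1
t 12.7 ee [504.8  78.4  54.1] w 37.1 F [ 0.2 -0.1 -0.6] rot
 [[ 0.161 -0.004  0.987]
 [-0.987 -0.001  0.161]
 [-0.    -1.    -0.004]]
to (np.float64(507.8467291009787), np.float64(79.94545747775726), 15) shift [-0.1   3.9   0.34] turn [ 0.004 -0.002 -0.   ]
```

View pics/d10s.png

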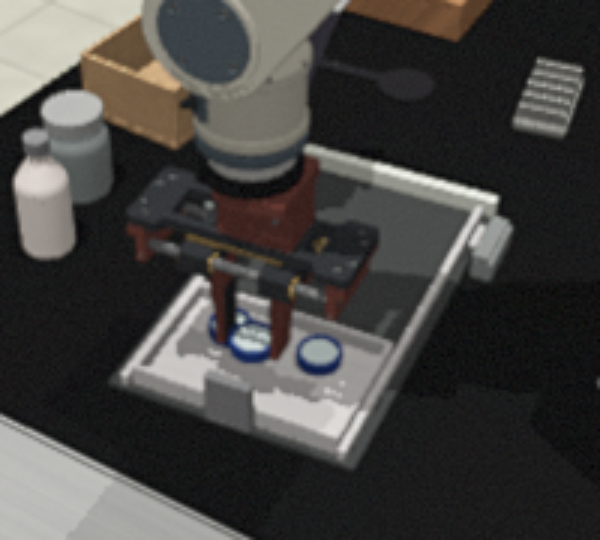

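```bash
python3 - <<'E'
from h import *
for n in("side","scene"):
    d=cam(n,f"e_{n}.png")
    for b in blue(d,20):
        p=np.array(b[:2])-O; c,s=np.cos(YAW),np.sin(YAW); print(n,b,"st",(c*p[0]+s*p[1]).round(1),(-s*p[0]+c*p[1]-133).round(1))
E
```

```text
side (475.1, 24.9, 22.1, (329, 262, 15, 13)) st -41.2 -27.0
side (542.3, 47.8, 33.7, (300, 255, 20, 16)) st 28.8 -15.3
scene (560.2, 44.7, 15.4, (328, 266, 15, 6)) st 45.9 -21.3
```

View pics/e_scene.png

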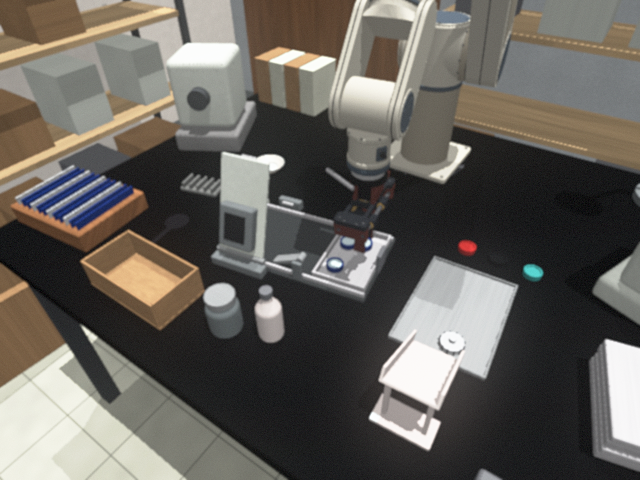

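Both placed lenses sit where I intended, (-41,-27) and about (42,-24), so I'll lower the third.

```bash
python3 -m jog '[[0.2,[-0.1,2,0.3],[0,0,0]],[0.2,[-0.1,3.5,0.3],[0,0,0]],[0.2,[-0.1,3.8,0.3],[0,0,0]],[0.2,[-0.1,3.8,0.3],[0,0,0]],[0.55,[-0.1,3.8,0.3],[0,0,0]],[0.58,[-0.1,3.8,0.3],[0,0,0]],[0.58,[-0.1,3.8,0.3],[0,0,0]]]'
python3 -m jog '[[0.58,[0,-3,0],[0,0,0]],[0.58,[0,-8,0],[0,0,0]],[0,[-4,-11,0],[0,0,0]],[0,[-9,-13,0],[0,0,0]],[0,[-12,-13,0],[0,0,0]],[0,[-12,-13,0],[0,0,0]],[0,[-12,-13,0],[0,0,0]]]'
python3 - <<'E'
from h import *
st(); cam("wrist","f1.png")
for n in("side","scene"):
    d=cam(n)
    c=d["color"][170:330,240:410,::-1]
    cv2.imwrite(f"pics/f1_{n}.png",cv2.resize(c,None,fx=3.5,fy=3.5))
    for b in blue(d,20):
        p=np.array(b[:2])-O; c,s=np.cos(YAW),np.sin(YAW); print(n,b,"st",(c*p[0]+s*p[1]).round(1),(-s*p[0]+c*p[1]-133).round(1))
E
```

```text
t: 13.55
ee_pos: [510.0, 81.1, 19.4]
orientation: [-1.281, 1.087, -1.089]
ft_force: [-0.2, -0.1, -0.0]
width: 50.9
t: 14.25
ee_pos: [489.8, 199.8, 148.9]
orientation: [-1.283, 1.087, -1.087]
ft_force: [0.3, -0.4, 0.2]
width: 14.2
t 14.25 ee [489.8 199.8 148.9] w 14.2 F [ 0.3 -0.4  0.2] rot
 [[ 0.164  0.     0.986]
 [-0.986 -0.     0.164]
 [ 0.    -1.     0.   ]]
side (475.1, 24.9, 22.1, (329, 262, 15, 13)) st -41.2 -27.0
side (552.2, 44.2, 16.7, (300, 259, 14, 6)) st 38.0 -20.5
scene (560.8, 43.8, 14.4, (328, 266, 14, 5)) st 46.4 -22.3
scene (516.8, 85.3, 14.1, (355, 262, 14, 5)) st 9.7 25.8
scene (482.1, 29.8, 13.8, (342, 244, 13, 5)) st -33.5 -23.3
```

View pics/f1_side.png

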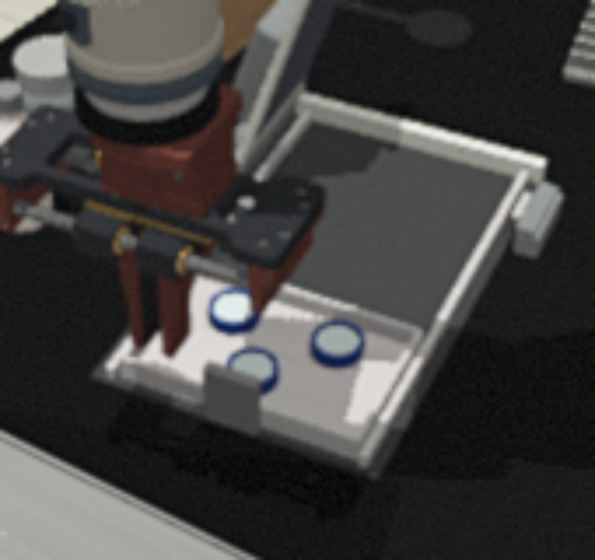

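View pics/f1.png

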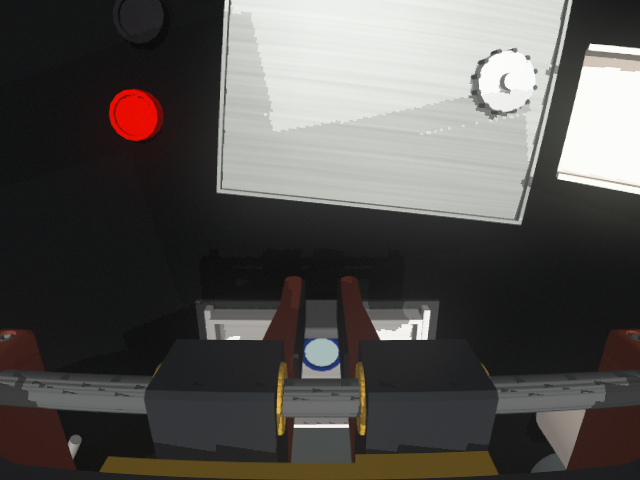

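The three lenses lie flat and apart, the tray is still at the loading end, and the bin holds only the wheel. Next I'll tilt the closed gripper and move behind the tab.

```bash
python3 - <<'E'
from h import *
XY=stw(0,133+68+35);to(*XY,100)
E
```

```text
to (np.float64(494.70211656665145), np.float64(159.87179332097233), 100) shift [ 3.87  4.83 -0.13] turn [ 0.001 -0.001  0.   ]
```

```bash
python3 -m jog '[[0,[1,1,0],[0,0,-0.14]],[0,[2,2,0],[0,0,-0.28]],[0,[3,3,-0.1],[0,0,-0.42]],[0,[3.9,4.8,-0.1],[0,0,-0.5]],[0,[3.9,4.8,-0.1],[0,0,-0.5]],[0,[3.9,4.8,-0.1],[0,0,-0.5]],[0,[3.9,4.8,-0.1],[0,0,-0.5]]]'
python3 - <<'E'
from h import *
o=st(); M=R.from_rotvec(o["orientation"]).as_matrix(); YD=np.array([-np.sin(YAW),np.cos(YAW),0])
def g(v): return (M.T@np.array(v)/10).round(2)
XY=stw(0,133+68+35);print("down",g(np.array([*XY,26])-o["ee_pos"])); print("push per 100mm",g(-100*YD)); print("up",g([0,0,100]))
cam("wrist","g1.png"); cam("side","g1s.png")
E
```

```text
t: 15.1
ee_pos: [495.9, 160.3, 101.4]
orientation: [-1.599, 0.783, -1.453]
ft_force: [-0.4, -0.2, 1.6]
width: 0.4
t 15.1 ee [495.9 160.3 101.4] w 0.4 F [-0.4 -0.2  1.6] rot
 [[ 0.141  0.077  0.987]
 [-0.867 -0.471  0.161]
 [ 0.478 -0.879  0.001]]
down [-3.58  6.64 -0.13]
push per 100mm [8.79 4.78 0.02]
up [ 4.78 -8.79  0.01]
```

View pics/g1s.png

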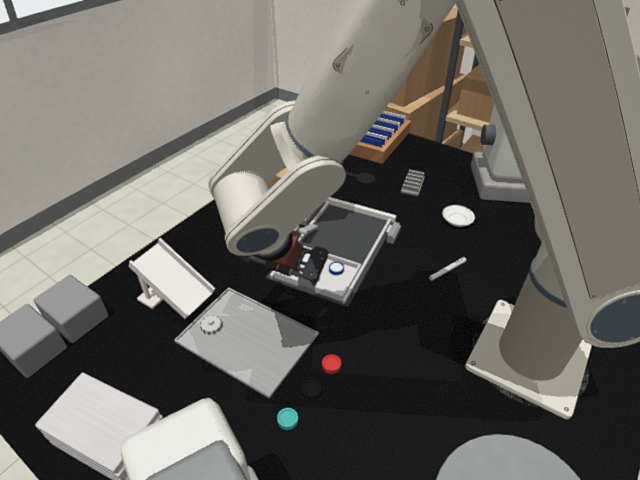

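View pics/g1.png

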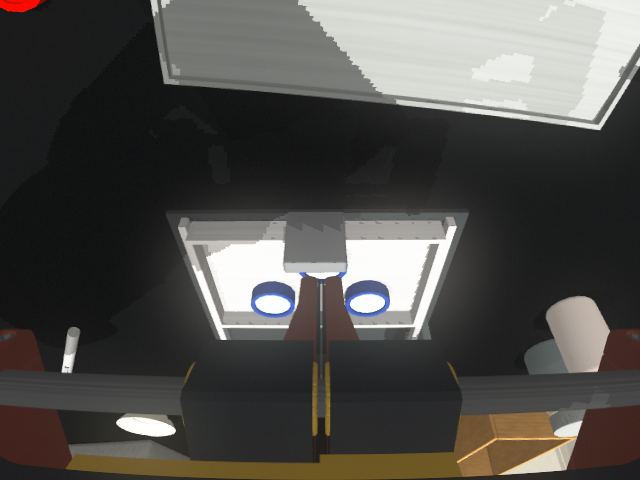

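```bash
python3 -m jog '[[0,[-1.5,2.5,-0.1],[0,0,0]],[0,[-3,5.2,-0.1],[0,0,0]],[0,[-3.6,6.6,-0.1],[0,0,0]],[0,[-3.6,6.6,-0.1],[0,0,0]],[0,[-3.6,6.6,-0.1],[0,0,0]]]'
python3 -m jog '[[0,[0.9,0.5,0],[0,0,0]],[0,[1.8,1,0],[0,0,0]],[0,[2.6,1.4,0],[0,0,0]],[0,[3.5,1.9,0],[0,0,0]],[0,[4.4,2.4,0],[0,0,0]],[0,[5.3,2.9,0],[0,0,0]],[0,[5.3,2.9,0],[0,0,0]]]'
python3 - <<'E'
from h import *
o=st(); 
s=cam("side"); cv2.imwrite("pics/g2s.png",cv2.resize(s["color"][150:330,230:430,::-1],None,fx=3,fy=3)); s=cam("scene"); cv2.imwrite("pics/g2c.png",cv2.resize(s["color"][180:330,200:410,::-1],None,fx=3,fy=3))
E
```

```text
t: 15.7
ee_pos: [494.8, 160.5, 26.2]
orientation: [-1.6, 0.781, -1.453]
ft_force: [-0.3, 0.2, 1.1]
width: 0.1
t: 16.4
ee_pos: [504.5, 99.6, 25.8]
orientation: [-1.601, 0.782, -1.454]
ft_force: [0.0, -0.7, -0.2]
width: 0.3
t 16.4 ee [504.5  99.6  25.8] w 0.3 F [ 0.  -0.7 -0.2] rot
 [[ 0.141  0.078  0.987]
 [-0.866 -0.473  0.161]
 [ 0.48  -0.877  0.   ]]
```

View pics/g2s.png

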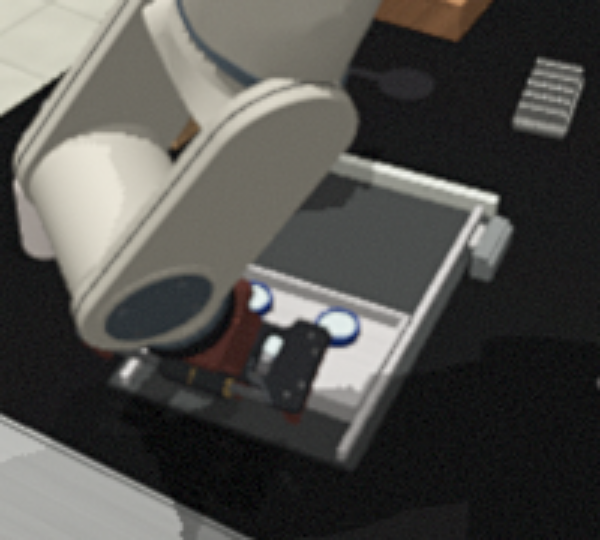

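View pics/g2c.png

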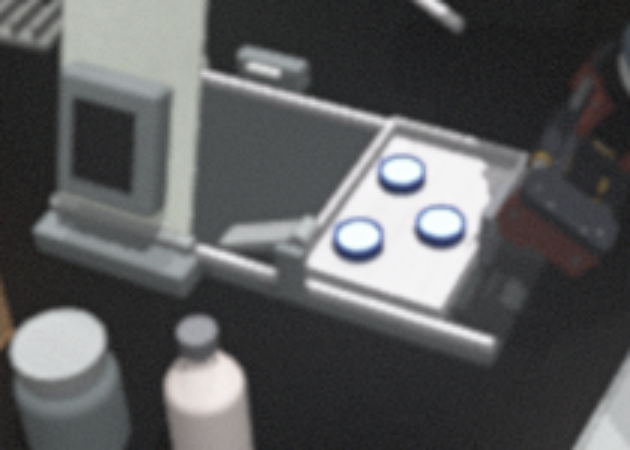

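```bash
python3 -m jog '[[0,[0.9,0.48,0],[0,0,0]],[0,[1.8,0.95,0],[0,0,0]],[0,[2.6,1.43,0],[0,0,0]],[0,[3.5,1.9,0],[0,0,0]],[0,[4.4,2.4,0],[0,0,0]],[0,[5.3,2.9,0],[0,0,0]],[0,[6.2,3.35,0],[0,0,0]],[0,[6.2,3.35,0],[0,0,0]]]'
python3 - <<'E'
from h import *
o=st(); p=o["ee_pos"][:2]-O; print("st",np.cos(YAW)*p[0]+np.sin(YAW)*p[1],-np.sin(YAW)*p[0]+np.cos(YAW)*p[1])
cam("side","g3s.png"); s=cam("scene"); cv2.imwrite("pics/g3c.png",cv2.resize(s["color"][130:330,200:420,::-1],None,fx=3,fy=3))
E
```

```text
t: 17.3
ee_pos: [515.3, 29.6, 25.8]
orientation: [-1.602, 0.782, -1.454]
ft_force: [-0.4, 0.3, -0.9]
width: 0.6
t 17.3 ee [515.3  29.6  25.8] w 0.6 F [-0.4  0.3 -0.9] rot
 [[ 0.141  0.076  0.987]
 [-0.866 -0.474  0.161]
 [ 0.48  -0.877 -0.001]]
st -0.8388324875692952 104.12784556612178
```

View pics/g3s.png

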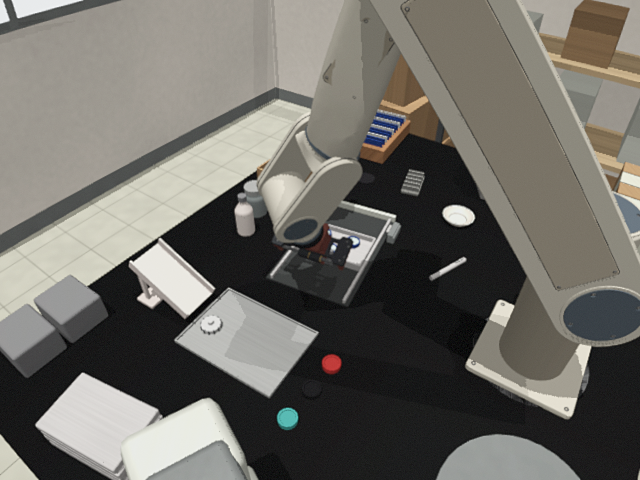

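View pics/g3c.png

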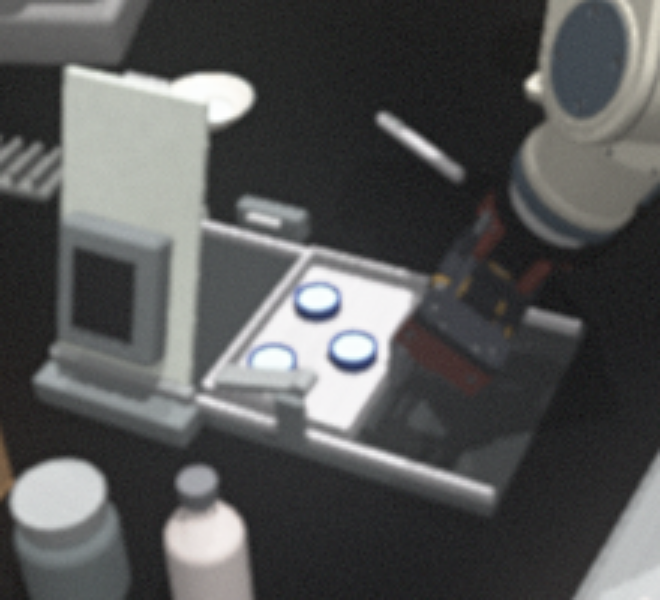

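The catch is riding on the tray's rim and the arm is clear of the hood, so I'll keep pushing.

```bash
python3 -m jog '[[0,[0.9,0.48,0],[0,0,0]],[0,[1.8,0.95,0],[0,0,0]],[0,[2.6,1.43,0],[0,0,0]],[0,[3.5,1.9,0],[0,0,0]],[0,[4.4,2.4,0],[0,0,0]],[0,[5.3,2.9,0.05],[0,0,0]],[0,[6.2,3.35,0.05],[0,0,0]],[0,[6.2,3.35,0.05],[0,0,0]]]'
python3 - <<'E'
from h import *
o=st(); p=o["ee_pos"][:2]-O; print("st",np.cos(YAW)*p[0]+np.sin(YAW)*p[1],-np.sin(YAW)*p[0]+np.cos(YAW)*p[1])
s=cam("scene"); cv2.imwrite("pics/g4c.png",cv2.resize(s["color"][130:330,200:420,::-1],None,fx=3,fy=3))
E
```

```text
t: 18.2
ee_pos: [527.4, -39.7, 26.2]
orientation: [-1.602, 0.782, -1.454]
ft_force: [0.8, -0.4, -0.1]
width: 0.2
t 18.2 ee [527.4 -39.7  26.2] w 0.2 F [ 0.8 -0.4 -0.1] rot
 [[ 0.141  0.077  0.987]
 [-0.866 -0.474  0.161]
 [ 0.48  -0.877 -0.001]]
st -0.17244118856513246 33.7460458436642
```

View pics/g4c.png

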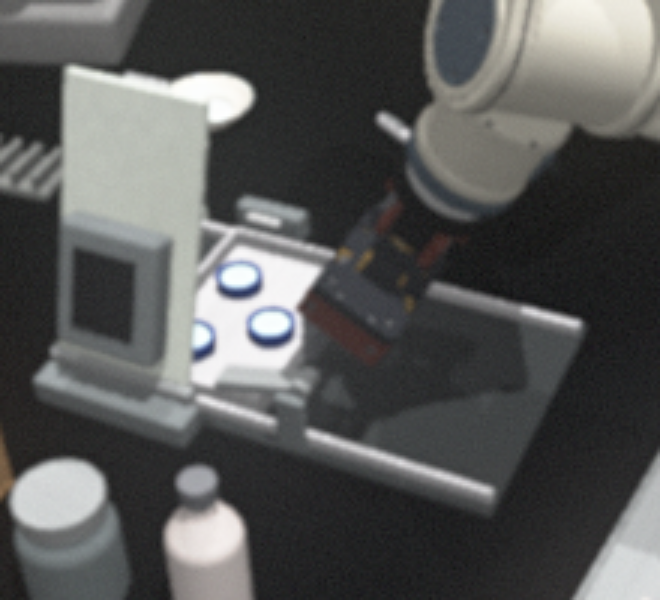

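```bash
python3 -m jog '[[0,[0.7,0.38,0],[0,0,0]],[0,[1.4,0.76,0],[0,0,0]],[0,[2.0,1.09,0],[0,0,0]],[0,[2.4,1.3,0],[0,0,0]],[0,[2.4,1.3,0],[0,0,0]]]'
python3 - <<'E'
from h import *
o=st(); p=o["ee_pos"][:2]-O; print("st",np.cos(YAW)*p[0]+np.sin(YAW)*p[1],-np.sin(YAW)*p[0]+np.cos(YAW)*p[1])
E
python3 -m jog '[[0,[0.25,0.14,0],[0,0,0]],[0,[0.4,0.22,0],[0,0,0]],[0,[0.4,0.22,0],[0,0,0]]]'
python3 -m jog '[[0,[0.15,0.08,0],[0,0,0]],[0,[0.25,0.14,0],[0,0,0]],[0,[0.25,0.14,0],[0,0,0]]]'
python3 - <<'E'
from h import *
o=st(); p=o["ee_pos"][:2]-O; print("st",np.cos(YAW)*p[0]+np.sin(YAW)*p[1],-np.sin(YAW)*p[0]+np.cos(YAW)*p[1])
s=cam("scene"); cv2.imwrite("pics/g5c.png",cv2.resize(s["color"][130:330,200:420,::-1],None,fx=3,fy=3))
s=cam("side"); cv2.imwrite("pics/g5s.png",cv2.resize(s["color"][150:330,230:430,::-1],None,fx=3,fy=3))
E
```

```text
t: 18.75
ee_pos: [531.9, -65.8, 26.2]
orientation: [-1.601, 0.782, -1.454]
ft_force: [0.8, -0.2, -0.3]
width: 0.7
t 18.75 ee [531.9 -65.8  26.2] w 0.7 F [ 0.8 -0.2 -0.3] rot
 [[ 0.142  0.077  0.987]
 [-0.866 -0.474  0.162]
 [ 0.48  -0.877 -0.   ]]
st 0.08897450662004225 7.311058394085234
t: 19.05
ee_pos: [532.8, -69.5, 26.2]
orientation: [-1.601, 0.781, -1.453]
ft_force: [0.2, 1.2, 0.5]
width: 0.3
t: 19.35
ee_pos: [533.3, -72.3, 26.2]
orientation: [-1.601, 0.781, -1.453]
ft_force: [0.4, 2.8, -0.2]
width: 0.3
t 19.35 ee [533.3 -72.3  26.2] w 0.3 F [ 0.4  2.8 -0.2] rot
 [[ 0.142  0.078  0.987]
 [-0.866 -0.473  0.162]
 [ 0.479 -0.878  0.   ]]
st 0.37436529064185475 0.6333473297179975
```

View pics/g5c.png

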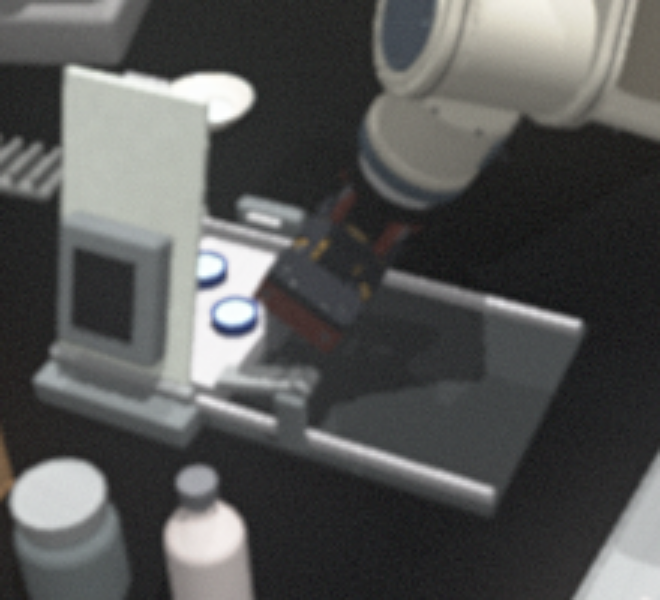

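View pics/g5s.png

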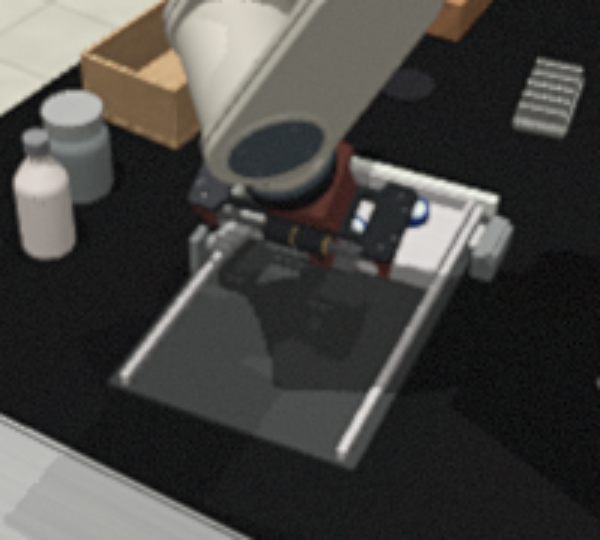

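```bash
python3 -m jog '[[0,[0.1,0.05,0],[0,0,0]],[0,[0.2,0.1,0],[0,0,0]],[0,[0.2,0.1,0],[0,0,0]]]'
python3 -m jog '[[0,[0.1,0.05,0],[0,0,0]],[0,[0.2,0.1,0],[0,0,0]],[0,[0.2,0.1,0],[0,0,0]]]'
python3 -m jog '[[0,[0.1,0.05,0],[0,0,0]],[0,[0.2,0.1,0],[0,0,0]],[0,[0.2,0.1,0],[0,0,0]]]'
```

```text
t: 19.75
ee_pos: [533.5, -74.7, 26.2]
orientation: [-1.601, 0.781, -1.453]
ft_force: [1.3, 2.9, 0.0]
width: 0.6
t: 20.05
ee_pos: [533.9, -76.9, 26.3]
orientation: [-1.601, 0.781, -1.453]
ft_force: [-0.5, 1.7, -1.4]
width: 0.2
t: 20.35
ee_pos: [534.8, -78.2, 26.3]
orientation: [-1.599, 0.781, -1.452]
ft_force: [0.2, 6.4, -1.5]
width: 0.3
```

```bash
python3 -m jog '[[0,[0.1,0.05,0],[0,0,0]],[0,[0.1,0.05,0],[0,0,0]]]'
python3 -m jog '[[0,[0.1,0.05,0],[0,0,0]],[0,[0.1,0.05,0],[0,0,0]]]'
```

```text
t: 20.55
ee_pos: [534.9, -78.5, 26.2]
orientation: [-1.597, 0.781, -1.452]
ft_force: [-1.7, 13.1, 1.2]
width: -0.0
t: 20.75
ee_pos: [535.0, -78.7, 26.2]
orientation: [-1.596, 0.782, -1.451]
ft_force: [-4.1, 19.8, 4.7]
width: 0.3
```

The force rises to 20 N with no further motion, so the tray is against the end stop. I'll back off, lift and look.

```bash
python3 -m jog '[[0,[-1.5,-0.8,0],[0,0,0]],[0,[-4,-2.2,0],[0,0,0]],[0,[-6,-5,0],[0,0,0]],[0,[-6,-9,0],[0,0,0]],[0,[-5,-14,0],[0,0,0]],[0,[-5,-18,0],[0,0,0.15]],[0,[-6,-21,0],[0,0,0.3]],[0,[-6,-21,0],[0,0,0.3]]]'
python3 - <<'E'
from h import *
o=st()
cam("wrist","h1.png")
s=cam("scene"); cv2.imwrite("pics/h1c.png",cv2.resize(s["color"][130:330,200:420,::-1],None,fx=3,fy=3))
s=cam("side"); cv2.imwrite("pics/h1s.png",cv2.resize(s["color"][150:330,230:430,::-1],None,fx=3,fy=3))
E
```

```text
t: 21.55
ee_pos: [512.4, 70.7, 186.7]
orientation: [-1.402, 0.974, -1.239]
ft_force: [-0.5, -0.2, 0.4]
width: 0.6
t 21.55 ee [512.4  70.7 186.7] w 0.6 F [-0.5 -0.2  0.4] rot
 [[ 0.156  0.04   0.987]
 [-0.968 -0.19   0.161]
 [ 0.194 -0.981  0.009]]
```

View pics/h1.png

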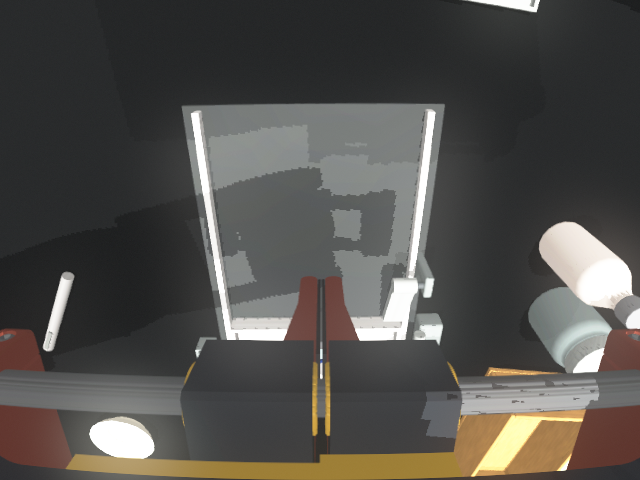

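View pics/h1c.png

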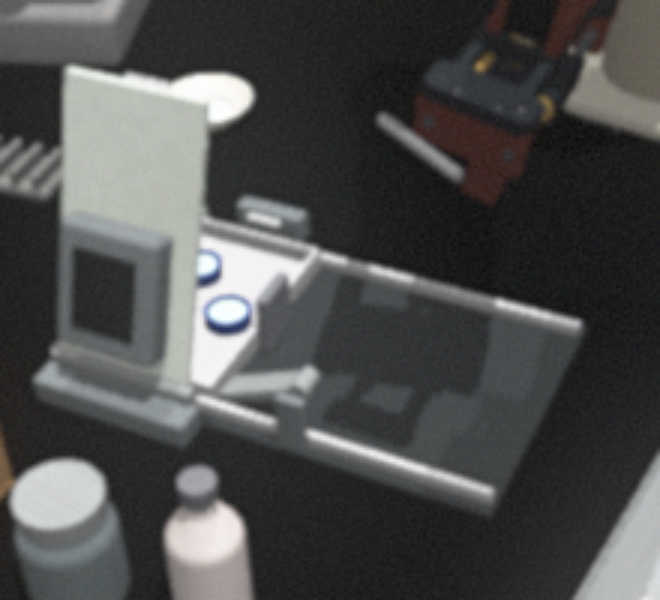

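View pics/h1s.png

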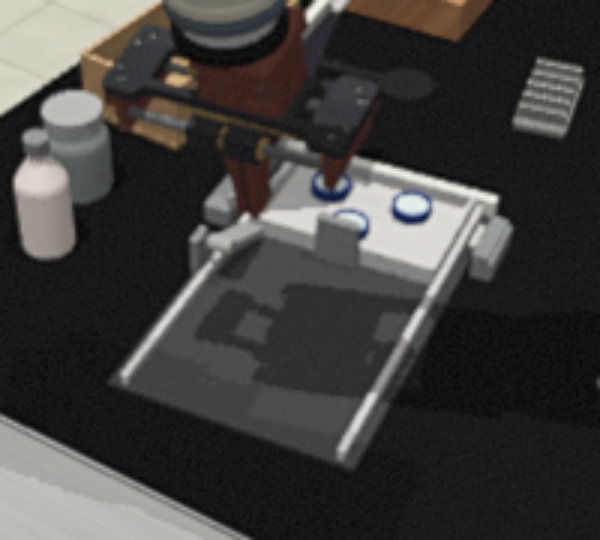

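```bash
python3 - <<'E'
from h import *
s=cam("scene"); f=lambda c:np.array(c,float)/3+[200,130]
P=f([[305,373],[290,378],[270,381],[250,385],[235,386],[225,388]])
Q=bydepth(s,P); c,sn=np.cos(YAW),np.sin(YAW)
for q in Q:
    p=q[:2]-O; print((c*p[0]+sn*p[1]).round(1),(-sn*p[0]+c*p[1]).round(1),q[2].round(1))
w=cam("wrist")
# hood points from scene depth: grid inside hood bare region
H=bydepth(s,f([[80,90],[130,95],[190,115],[80,180],[130,190],[190,200],[190,350],[200,300],[65,75],[207,105]]))
for q in H:
    p=q[:2]-O; print("hood",(c*p[0]+sn*p[1]).round(1),(-sn*p[0]+c*p[1]).round(1),q[2].round(1), q.round(0))
print("tail rim", [ (c*(q[0]-O[0])+sn*(q[1]-O[1]), -sn*(q[0]-O[0])+c*(q[1]-O[1]), q[2]) for q in bydepth(s,f([[305,258],[290,268],[235,350]]))])
E
```

```text
75.7 48.2 52.4
80.0 38.4 47.6
80.6 22.2 39.2
82.3 6.3 30.7
82.6 -6.3 25.1
84.1 -14.0 21.6
hood 48.6 -126.7 222.9 [ 602. -190.  223.]
hood 47.9 -86.8 227.9 [ 594. -151.  228.]
hood 47.0 -42.0 223.0 [ 586. -107.  223.]
hood 68.0 -124.6 162.9 [ 620. -185.  163.]
hood 66.8 -84.4 164.8 [ 613. -145.  165.]
hood 65.2 -37.5 168.5 [603. -99. 169.]
hood 96.0 -31.8 61.6 [633. -89.  62.]
hood -10.5 -91.4 7.6 [ 537. -165.    8.]
hood 47.3 -138.2 231.1 [ 602. -202.  231.]
hood 42.1 -31.3 230.3 [580. -97. 230.]
tail rim [(np.float64(-73.98886124313152), np.float64(-28.284499300295895), np.float64(24.748158288771606)), (np.float64(-78.84276666671234), np.float64(-45.49907014125468), np.float64(5.635226132200842)), (np.float64(47.4571109577788), np.float64(-25.78000346281129), np.float64(24.50310035814084))]
```

The catch arm slopes about 0.46 rad down to its stop, with its tip just behind the tail wall, so it has dropped and the tray is home. The hood stands at about 1.28 rad, so I'll go behind it.

```bash
python3 - <<'E'
from h import *
XY=stw(95,-84); to(*stw(20,50),275); to(*stw(95,-40),275); to(*XY,275);to(*XY,217)
E
```

```text
to (np.float64(544.6209393845425), np.float64(-20.41717231052717), 275) shift [11.17 -7.37  2.06] turn [0.004 0.    0.202]
to (np.float64(633.2319309441793), np.float64(-97.05327460453721), 275) shift [19.99 -5.59  9.56] turn [0.004 0.    0.202]
to (np.float64(640.3722142961595), np.float64(-140.47004963048118), 275) shift [24.3  -4.71  9.56] turn [0.004 0.    0.202]
to (np.float64(640.3722142961595), np.float64(-140.47004963048118), 217) shift [23.14  0.97  9.58] turn [0.004 0.    0.202]
```

```bash
python3 -m jog '[[0,[1,-5,0],[0,0,0.1]],[0,[2,-8.8,2],[0,0,0.2]],[0,[6,-8.2,6],[0,0,0.202]],[0,[10,-7.5,9.5],[0,0,0.202]],[0,[15,-6.5,9.6],[0,0,0.202]],[0,[20,-5.6,9.6],[0,0,0.202]],[0,[24.3,-4.7,9.6],[0,0,0.202]],[0,[24.3,-4.7,9.6],[0,0,0.202]]]'
python3 - <<'E'
from h import *
st();cam("scene","i1.png"); to(*stw(95,-84),217)
E
```

```text
t: 22.6
ee_pos: [641.3, -145.1, 273.6]
orientation: [-1.283, 1.095, -1.089]
ft_force: [0.6, 0.2, 0.6]
width: 0.9
t 22.6 ee [ 641.3 -145.1  273.6] w 0.9 F [0.6 0.2 0.6] rot
 [[ 0.158 -0.004  0.987]
 [-0.987  0.     0.158]
 [-0.001 -1.    -0.004]]
to (np.float64(640.3722142961595), np.float64(-140.47004963048118), 217) shift [-0.26  5.66  0.  ] turn [ 0.004 -0.004 -0.002]
```

View pics/i1.png

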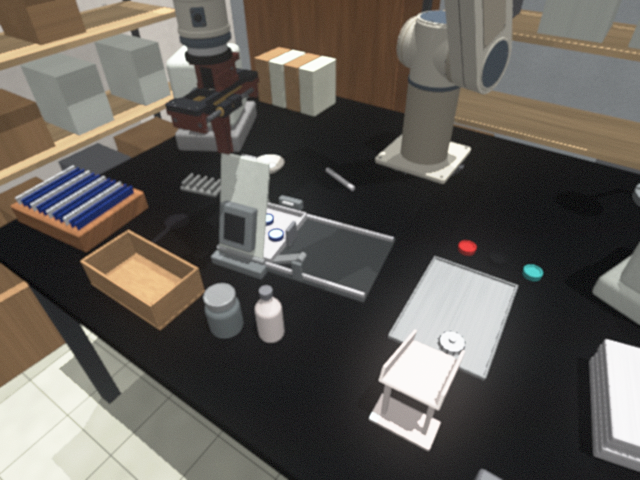

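```bash
python3 -m jog '[[0,[-0.2,2.5,0],[0,0,0]],[0,[-0.2,5,0],[0,0,0]],[0,[-0.2,5.7,0],[0,0,0]],[0,[-0.2,5.7,0],[0,0,0]]]'
python3 - <<'E'
from h import *
o=st(); p=o["ee_pos"][:2]-O; X=np.cos(YAW)*p[0]+np.sin(YAW)*p[1]; Z=o["ee_pos"][2]
print("X",X,"Yst",-np.sin(YAW)*p[0]+np.cos(YAW)*p[1])
for th in np.arange(1.2,-0.01,-0.1):
    r=195; fx=102-r*np.cos(th)+4*np.sin(th); fz=29+r*np.sin(th)+4*np.cos(th)
    print(th.round(2),"dy",((Z-fz)/10).round(2),"dz",((fx+14-X)/10).round(2))
E
```

```text
t: 23.05
ee_pos: [640.1, -136.5, 217.3]
orientation: [-1.284, 1.092, -1.083]
ft_force: [-0.2, -0.6, 0.1]
width: 0.4
t 23.05 ee [ 640.1 -136.5  217.3] w 0.4 F [-0.2 -0.6  0.1] rot
 [[ 0.164 -0.005  0.987]
 [-0.987  0.003  0.164]
 [-0.003 -1.    -0.004]]
X 95.36599113832374 Yst -80.03483287021633
1.2 dy 0.51 dz -4.63
1.1 dy 1.27 dz -6.43
1.0 dy 2.2 dz -8.14
0.9 dy 3.31 dz -9.74
0.8 dy 4.56 dz -11.24
0.7 dy 5.96 dz -12.59
0.6 dy 7.49 dz -13.8
0.5 dy 9.13 dz -14.86
0.4 dy 10.87 dz -15.74
0.3 dy 12.68 dz -16.45
0.2 dy 14.56 dz -16.97
0.1 dy 16.48 dz -17.3
-0.0 dy 18.43 dz -17.44
```

```bash
python3 -m jog '[[0,[0,0.2,-2],[0,0,0]],[0,[0,0.5,-4],[0,0,0]],[0,[0,0.9,-5.6],[0,0,0]],[0,[0,1.3,-6.5],[0,0,0]],[0,[0,2.2,-8.2],[0,0,0]],[0,[0,3.3,-9.8],[0,0,0]],[0,[0,4.6,-11.3],[0,0,0]],[0,[0,4.6,-11.3],[0,0,0]]]'
python3 - <<'E'
from h import *
o=st(); cam("scene","i2.png"); p=o["ee_pos"][:2]-O; X=np.cos(YAW)*p[0]+np.sin(YAW)*p[1]; Z=o["ee_pos"][2]
print("X",X,"Yst",-np.sin(YAW)*p[0]+np.cos(YAW)*p[1])
for th in np.arange(.7,-0.01,-0.1):
    r=195; fx=102-r*np.cos(th)+4*np.sin(th); fz=29+r*np.sin(th)+4*np.cos(th)
    print(th.round(2),"dy",((Z-fz)/10).round(2),"dz",((fx+14-X)/10).round(2))
E
```

```text
t: 23.85
ee_pos: [527.9, -155.8, 172.6]
orientation: [-1.282, 1.092, -1.085]
ft_force: [0.2, 0.4, 0.2]
width: 0.7
t 23.85 ee [ 527.9 -155.8  172.6] w 0.7 F [0.2 0.4 0.2] rot
 [[ 0.162 -0.003  0.987]
 [-0.987  0.003  0.162]
 [-0.003 -1.    -0.003]]
X -18.437174353742847 Yst -80.86196400254867
0.7 dy 1.5 dz -1.21
0.6 dy 3.02 dz -2.42
0.5 dy 4.66 dz -3.48
0.4 dy 6.4 dz -4.36
0.3 dy 8.22 dz -5.07
0.2 dy 10.1 dz -5.59
0.1 dy 12.02 dz -5.92
0.0 dy 13.96 dz -6.06
```

View pics/i2.png

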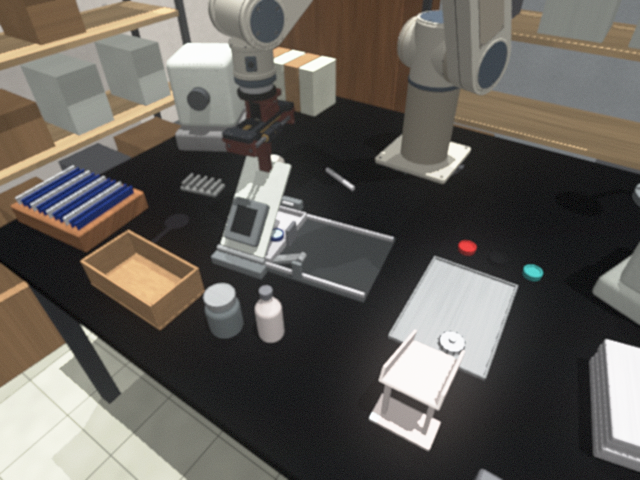

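The hood is following the fingers down.

```bash
python3 -m jog '[[0,[0,1.5,-1.2],[0,0,0]],[0,[0,3,-2.4],[0,0,0]],[0,[0,4.7,-3.5],[0,0,0]],[0,[0,6.4,-4.4],[0,0,0]],[0,[0,8.2,-5.1],[0,0,0]],[0,[0,10.1,-5.6],[0,0,0]],[0,[0,10.1,-5.6],[0,0,0]]]'
python3 - <<'E'
from h import *
o=st(); cam("scene","i3.png"); p=o["ee_pos"][:2]-O; X=np.cos(YAW)*p[0]+np.sin(YAW)*p[1]; Z=o["ee_pos"][2]
print("X",X,"Yst",-np.sin(YAW)*p[0]+np.cos(YAW)*p[1])
E
```

```text
t: 24.6
ee_pos: [474.2, -164.7, 71.3]
orientation: [-1.281, 1.091, -1.085]
ft_force: [0.9, 0.5, 1.0]
width: 0.2
t 24.6 ee [ 474.2 -164.7   71.3] w 0.2 F [0.9 0.5 1. ] rot
 [[ 0.162 -0.003  0.987]
 [-0.987  0.003  0.162]
 [-0.003 -1.    -0.002]]
X -72.88215910114695 Yst -80.96385709979438
```

View pics/i3.png

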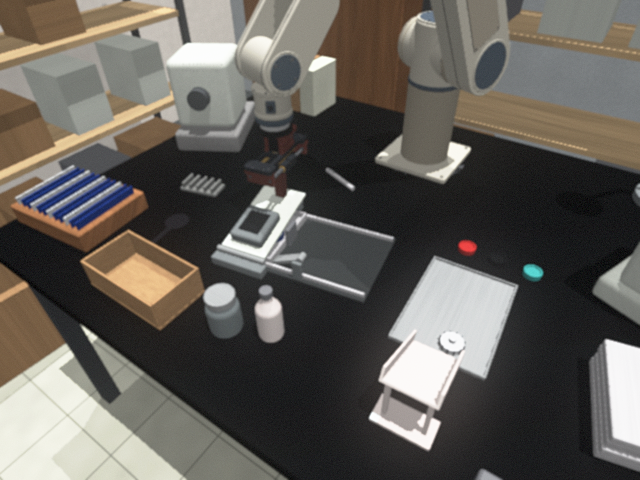

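```bash
python3 -m jog '[[0,[0,1,-0.2],[0,0,0]],[0,[0,1.8,-0.3],[0,0,0]],[0,[0,2.4,-0.3],[0,0,0]],[0,[0,2.4,-0.3],[0,0,0]]]'
python3 -m jog '[[0,[0,0.3,0],[0,0,0]],[0,[0,0.5,0],[0,0,0]],[0,[0,0.5,0],[0,0,0]]]'
python3 -m jog '[[0,[0,0.2,0],[0,0,0]],[0,[0,0.3,0],[0,0,0]],[0,[0,0.3,0],[0,0,0]]]'
python3 -m jog '[[0,[0,0.2,0],[0,0,0]],[0,[0,0.3,0],[0,0,0]],[0,[0,0.3,0],[0,0,0]]]'
```

```text
t: 25.05
ee_pos: [471.2, -165.3, 47.7]
orientation: [-1.281, 1.09, -1.086]
ft_force: [-0.3, 0.3, 0.1]
width: 0.7
t: 25.35
ee_pos: [471.7, -165.6, 43.6]
orientation: [-1.28, 1.089, -1.087]
ft_force: [-1.1, 0.7, 3.2]
width: 0.3
t: 25.65
ee_pos: [471.7, -165.6, 42.9]
orientation: [-1.28, 1.089, -1.087]
ft_force: [-8.8, 3.4, 34.0]
width: 0.3
t: 25.95
ee_pos: [472.0, -165.8, 38.2]
orientation: [-1.28, 1.088, -1.088]
ft_force: [0.2, -0.9, 1.6]
width: 0.8
```

```bash
python3 -m jog '[[0,[0,0.15,0],[0,0,0]],[0,[0,0.3,0],[0,0,0]],[0,[0,0.3,0],[0,0,0]]]'
python3 -m jog '[[0,[0,0.1,0],[0,0,0]],[0,[0,0.1,0],[0,0,0]]]'
python3 -m jog '[[0,[0,0.1,0],[0,0,0]],[0,[0,0.1,0],[0,0,0]]]'
```

```text
t: 26.25
ee_pos: [471.2, -165.3, 33.9]
orientation: [-1.281, 1.09, -1.086]
ft_force: [0.4, 1.0, 0.0]
width: 0.6
t: 26.45
ee_pos: [471.3, -165.3, 33.2]
orientation: [-1.281, 1.09, -1.086]
ft_force: [0.2, -0.4, 0.1]
width: 0.7
t: 26.65
ee_pos: [471.4, -165.4, 32.9]
orientation: [-1.281, 1.09, -1.086]
ft_force: [-2.6, -0.1, 10.9]
width: 0.5
```

```bash
python3 -m jog '[[0,[0,0.05,0],[0,0,0]],[0,[0,0.05,0],[0,0,0]]]'
python3 -m jog '[[0,[0,-2,0],[0,0,0]],[0,[0,-6,0],[0,0,0]],[0,[0,-11,0],[0,0,0]],[0,[0,-16,0],[0,0,0]],[0,[0,-21,0],[0,0,0]],[0,[-6,-23,0],[0,0,0]],[0,[-10,-25,0],[0,0,0]],[0,[-10,-25,0],[0,0,0]]]'
python3 - <<'E'
from h import *
st(); cam("scene","j1.png"); cam("side","j1s.png"); cam("wrist","j1w.png")
s=cam("scene");cv2.imwrite("pics/j1c.png",cv2.resize(s["color"][170:310,200:410,::-1],None,fx=3.8,fy=3.8))
Q=bydepth(s,[[250,205],[260,195],[275,200],[285,210],[268,225],[285,200],[290,196]])
for q in Q:
    p=q[:2]-O;c,sn=np.cos(YAW),np.sin(YAW); print((c*p[0]+sn*p[1]).round(1),(-sn*p[0]+c*p[1]).round(1),q[2].round(1))
E
```

```text
t: 26.85
ee_pos: [471.4, -165.4, 32.8]
orientation: [-1.281, 1.09, -1.087]
ft_force: [-3.4, 0.7, 16.3]
width: 0.6
t: 27.65
ee_pos: [455.3, -64.5, 284.2]
orientation: [-1.279, 1.085, -1.086]
ft_force: [-0.6, -0.3, 1.0]
width: 0.3
t 27.65 ee [455.3 -64.5 284.2] w 0.3 F [-0.6 -0.3  1. ] rot
 [[ 0.165  0.003  0.986]
 [-0.986  0.002  0.165]
 [-0.002 -1.     0.003]]
-87.7 -186.8 2.3
-138.8 -187.2 1.2
-93.3 -112.3 35.7
-68.4 -70.5 34.0
24.7 -62.0 58.2
-106.4 -91.0 33.3
-166.9 -110.9 1.2
```

View pics/j1c.png

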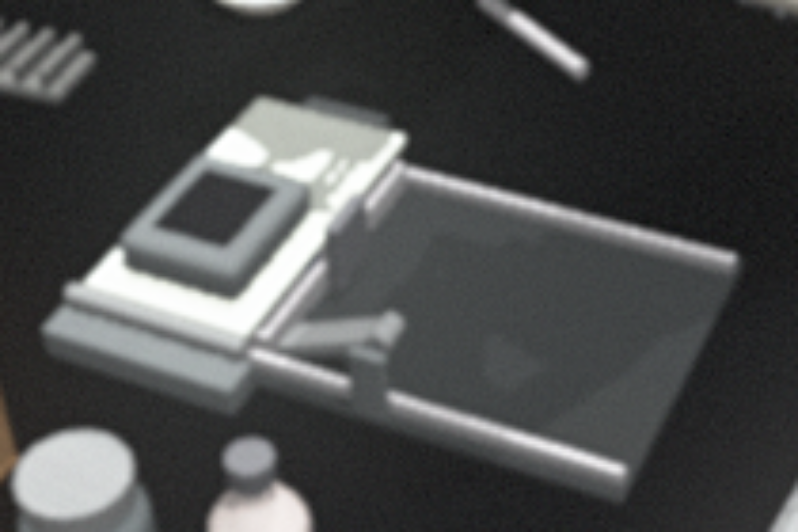

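View pics/j1s.png

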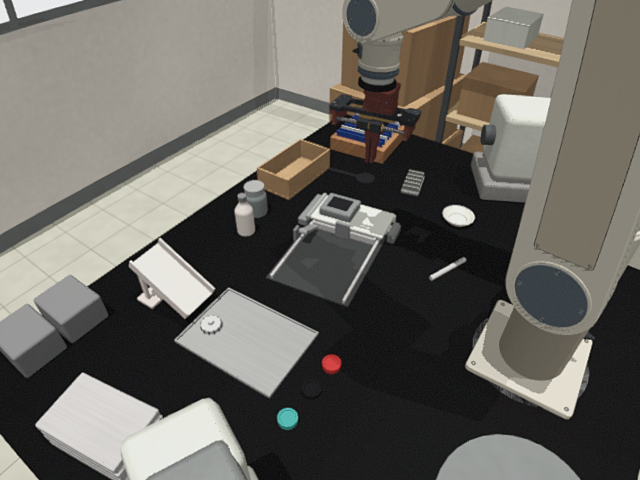

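View pics/j1w.png

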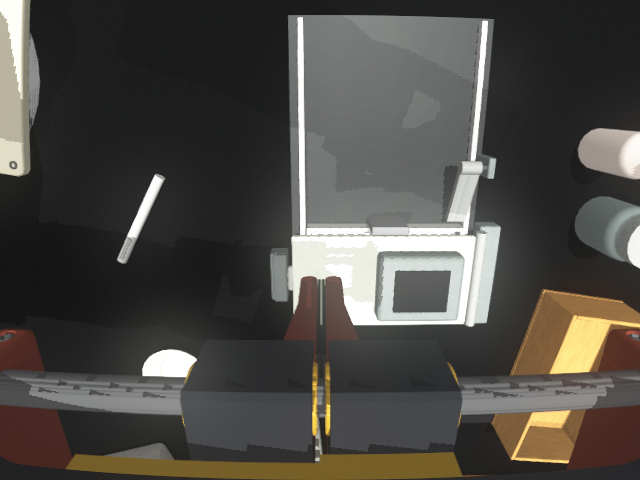

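```bash
python3 - <<'E'
from h import *
w=cam("wrist"); s=cam("scene")
for n,d,Q in(("w",w,[[300,250],[303,270],[365,250],[365,270],[420,246],[455,185],[465,215],[458,200]]),):
  for q in bydepth(d,Q):
    p=q[:2]-O;c,sn=np.cos(YAW),np.sin(YAW); print(n,(c*p[0]+sn*p[1]).round(1),(-sn*p[0]+c*p[1]).round(1),q[2].round(1))
print(blue(s),blue(cam("side")))
E
```

```text
w -98.5 -48.6 32.1
w -95.4 -72.5 33.0
w -25.6 -48.4 32.5
w -24.7 -72.8 32.3
w 36.5 -44.2 31.2
w 69.8 25.3 30.6
w 87.7 -10.4 22.0
w 74.5 8.9 31.2
[] []
```

The hood is level at 32–33 mm from hinge to edge, so it is shut. The catch is still sloping fully down behind the tail wall, the wheel is in the bin, and the robot is clear of everything.

```bash
python3 - <<'E'
from h import *
print(ctrl.close_job())
E
```

```text
the job is handed in; nothing more can be done
None
```

The job is done and handed in at about 28 s of the 208 s allowed; no verdict was reported.

**What I did**
- Three blue-rimmed lenses were in the bin. I laid them flat and well apart in the tray while it was still at the loading end.
- I then pushed the tray home by its tab. Its rim lifted the catch, and it stopped against the end stop at about 20 N.
- After that I swung the hood down and pressed it past its detent.

**What the last checks showed**
- **Catch:** it slopes fully down on its stop, with its tip just behind the tail wall.
- **Hood:** its outer face is level at about 32–33 mm from edge to hinge. At the detent the free edge would be about 45 mm.
- **Bin and bench:** only the chrome wheel is left in the bin, and the other things I could see on the bench look unmoved.

**What differed from expectation**
- **Pressing force:** at the detent the wrist briefly read 34 N, more than the 6–12 N expected. It was the fingertips pressing.
- **Tray travel:** my first station estimate was about 6 mm off along the lane, so I used the force at the end stop to tell when the tray was home.
- **Lenses under the hood:** they can no longer be seen there. I last saw all three flat in the tray just after it was pushed and before the hood closed.

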